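Set the pepper grinder's burr dial: closed stop, then four clicks back

ROBOT

A 7-joint arm with a two-finger parallel gripper is mounted at the origin on the work surface. World frame = base frame: x ahead of the robot, y to its left, z up, the work surface at z = 0. Lengths are in m, angles in rad, forces in N, time in s.
With the tool pointing down it reaches from about 0.425 to 0.925 m from the base axis. Payload 6.8 kg.
Tool frame: the origin (TCP) lies midway between the tips of the shut fingers; the grasp point (between the pads) lies 19 mm behind it; z points along the fingers, x is the direction in which the jaws open and shut, and the axes are right-handed (so a half turn about z gives the same grasp; the last joint's range is limited). The gripper opens to 85 mm and grips with 20 to 120 N. Pads are 22 mm wide; open, the fingers measure 114 mm over their backs; the gripper's body (76 mm by 85 mm) begins 54 mm behind the grasp point. The pads swing forward as they close: fully open they stand 13 mm farther back than shut.
Start: joints at [-1.261, 0.477, 0.022, 1.555, -0.011, 1.109, -0.083], TCP at [0.274, 0.617, 0.231] pointing down, gripper open.
Joint ranges: [-2.96, 2.96], [-0.34, 2.1], [-1.41, 1.46], [0.24, 2.44], [-1.37, 4.51], [0.17, 1.92], [-2.96, 2.96]. Speed limits (rad/s): [2.39, 2.39, 3.14, 3.14, 3.14, 3.14, 3.14].

INTERFACE

Orientations are given as a unit quaternion [w, x, y, z].
In Python, from station import bot, imaging, nets gives the robot as it stands. The module is installed in compiled form; this text tells all that it offers.
- The arm moves only by the tool apply_moves, never from a script. Its argument "moves" is text: rows parted by semicolons, each of 7 numbers parted by spaces: the gripper command: -1 is fully open, 1 is shut, values between are in proportion, then the shift along the tool's x, y, z normalised to -1 to 1, where 1 is 120 mm, then the turn, a rotation vector about the tool's x, y, z normalised to -1 to 1, where 1 is 4 degrees. In form: hand dx dy dz rx ry rz; .... A call has 1 to 12 rows; each row shifts and turns the commanded pose from where the row before left it, along the tool's axes as they then stand; what a row does not reach is not made up. A row lasts 1/12 s, in which the tool goes at most 41.7 mm and 7.16 degrees, less where a joint would pass 70% of its speed; a pose out of reach is approached as far as the arm can. A call with a number of a shift or a turn outside -1 to 1 is refused whole. A call with a gripper value outside its range is refused whole. The fingers move at their own pace and stop on an object; "force" is the grip in N (left out, the last holds). Time passes only in rows, so rows that do not move let the fingers close. It gives the time, the measured TCP pose, the force and the opening at its end, in the units of the state.
- bot.get_obs(): the state, without advancing time (a new reading comes with each control period).
- imaging.read_camera(name): name is "scene" or "side" or "wrist"; returns a dict with "image" (400x640x3 uint8, red, green, blue), "fx", "fy", "cx", "cy" (pixels), "dist_coeffs" ([k1, k2, p1, p2, k3] as OpenCV has them; the pictures are not rectified), "view" (4x4, takes a point from world to camera coordinates); the wrist camera has in their place "mount" (4x4, takes a point from camera to tool coordinates, whose origin is the TCP and whose axes are the tool frame's). Camera axes: x right, y down, z forward; pixel columns grow to the right and rows downward; lengths in m; the calibration is good to about 2 mm. A picture is of the moment at which its call begins: read the wrist's pose just before it. There is no depth.
- bot.hand_in(): hands the job in, once; it reports no verdict.
Trained networks look in a picture, given as the dict that the camera call returned (one of the last four; its "shot" number tells which), for a name from the list of things; names that differ only in an ending like _2 or _b are one class to them, and where a whole thing is asked for, a point or a joint stands for the part that bears it (a point fixed in the world has none). Each returns a list of dicts, best first, with "score" (0 to 1); they miss things now and then, are a little off and sometimes report something else, mostly with a low value. They report only what shows in the picture. A call takes as long as a camera call. They do not tell look-alikes from the thing itself.
- nets.spot_in(picture, name): "rect" ([left, top, right, bottom] in pixels, round what is visible of it).
- nets.outline_of(picture, name): "region" (400x640 bool, what is visible of it) and "rect" ([left, top, right, bottom] in pixels, round what is visible of it).
- nets.spot_point(picture, name): "location" ([column, row] in pixels: a listed point, or the origin of a listed thing).
The state is a dict: "t": time; "q": joint angles; "joint_vel": joint speeds; "joint_torque": joint torques, N m; "eef_pos": TCP position; "tool_rot": TCP orientation; "contact_force": force on the tool from outside, world axes, zero at the start; "torque": the same for the moment, N m; "gripper_width": opening from 0.0 (shut) to 1.0 (fully open).
Only numpy, scipy, OpenCV 4.12 (cv2) and the standard library are available. Lean on these libraries where they do the work, as an engineer would, in place of code of your own. Each camera call takes 0.05 s, during which the arm holds its last target.

TASK

Stand the pepper grinder in the empty square well of the skewer rack so that its body cannot turn. Then wind the dial on its top clockwise until it stops, turn it back exactly four clicks for a coarse steak grind, and leave it standing in the well, fully seated. Leave everything else where it is.

Things in the scene. Friction and masses are not known exactly. Their poses are not given: they have to be found in the camera images.
- grinder: the pepper grinder, loose, 0.2 to 0.4 kg, 128 mm tall, upright: moulded blue plastic body 46 mm square in plan, 0 to 85 mm high, edges rounded 4 mm; a white index mark on its shoulder at +x; a steel neck 33 mm across to 96 mm; the dial on top. Origin: centre of its underside; z up; x, y square to its flat sides. Grip it across either pair of flat sides. Loose on the ledge it turns with the dial; in the well it turns at most 4 degrees either way
- dial (a joint): angle of the burr dial on the grinder, rad: 0 is the closed stop (fully clockwise seen from above); grows anticlockwise (opening) to 3.14, the far stop. It clicks every 20 degrees (0.349 rad) from the closed stop; a spring ball pulls it into the nearest click; passing a click takes about 0.04 N m. It starts one to eight clicks open
- dial_grip (a point): on the dial's axis, 111 mm above the grinder's underside, at mid height of the dial: a round black plastic knob with fine ribs, 38 to 39 mm across, its sides from 96 to 126 mm above the underside. Round: it can be gripped from above at any yaw
- dial_pointer (a point): outer end of the white pointer rib on top of the dial, 16 mm from the axis; at the closed stop it points at the white index mark on the grinder's shoulder
- rack: slotted wooden skewer rack, fixed. Origin: centre of its underside; foot 80 mm (own x) by 260 mm (own y), 12 mm thick. At its -y end the square well (well). From y -42 to +130 mm the skewer stand, 60 mm wide: end boards 95 mm high, a slotted bar 92 mm high, five steel skewers 4 mm thick upright at x = 0, y = 14, 34, 54, 74, 94 mm with ring heads 18 mm wide, tops 207 mm above the ledge
- well (a point): centre of the floor of the rack's square well, 85 mm from the rack's origin along its -y, 12 mm above the ledge; axes as the rack's. 49 mm square, sides parallel to the rack's x and y, walls 10 mm thick; rim about 42 mm above the ledge (30 mm deep), lips splayed 2 to 3 mm. The seated grinder's origin is here; any of four quarter turns fits
- salt: the salt shaker, loose: moulded blue plastic body 46 mm square in plan, 0 to 85 mm high, edges rounded 4 mm, like the grinder's, but with a plain domed steel cap up to 111 mm and no dial. Origin: centre of its underside
- oil: green glass oil bottle, loose, 58 mm across and 210 mm tall. Origin: centre of its underside
- bowl: white ceramic pinch bowl, loose, 80 mm across the rim, 36 mm high. Origin: centre of its underside
- jar: amber glass spice jar, loose, 60 mm across, 90 mm tall. Origin: centre of its underside
- tin: plain aluminium tin, loose, 62 mm across, 75 mm tall. Origin: centre of its underside
- tray: aluminium drip tray, loose, 160 by 240 mm (own x by y), 25 mm high. Origin: centre of its underside
- tongs: tongs with grey silicone tips, loose, lying flat along their own x, 255 mm long, 75 mm wide, 14 mm high. Origin: under their middle
- brush: basting brush, loose, lying along its own x, 220 mm long, under 50 mm high. Origin: on its underside
Mind the look-alikes: they are no part of the job. Leave any green, pink or yellow look-alike of the grinder alone.

How it is judged:
By the outcome, as a careful person would: the job done as asked, in the order asked, and still so for the second after the job is handed in, with the robot touching nothing.
It also fails if it takes over 67 s, if anything falls off the work surface, if the arm or the gripper's body presses on something with over 40 N, if the wrist force passes 120 N, or if a joint passes its speed limit or range.

## Working session

There is one attempt and no reset: what is moved stays moved. The work goes in short steps, Python scripts to look and compute and a tool call to move; the robot and the scene stay as the last step left them, time stands still between calls to the robot, and variables do not carry over. Pictures are saved under pics/ and viewed, and the job is handed in when it is done.

Besides the shell and the picture viewer there is one more tool, called after "Call:" as a command line: name --argument value ..., lists and objects as JSON in quotes. apply_moves: Moves the arm, as the interface text tells. Scaled input: -1 to 1 covers 120 mm each way for a shift and 4 degrees each way for a turn. Its arguments: {"type":"object","properties":{"moves":{"type":"string"},"force":{"type":"number"}},"required":["moves"]}

```bash
mkdir -p pics; ls
python3 - <<'E'
from station import bot, imaging, nets
import cv2, pickle
o=bot.get_obs();print(o)
for n in ["scene","side","wrist"]:
    p=imaging.read_camera(n); cv2.imwrite(f"pics/{n}0.png",p["image"][:,:,::-1]); pickle.dump(p,open(f"{n}0.pkl","wb"))
    print(n,{k:v for k,v in p.items() if k!="image"})
    for t in ["grinder","salt","rack"]:
        print(t,[(round(d["score"],2),d["rect"]) for d in nets.spot_in(p,t)])
    for t in ["dial_grip","dial_pointer","well","grinder"]:
        print(t,[(round(d["score"],2),d["location"]) for d in nets.spot_point(p,t)])
E
```

```text
pics
{'t': 0.0, 'q': array([-1.26109039,  0.47778419,  0.02233163,  1.55643607, -0.01151218,
        1.10929267, -0.08308177]), 'joint_vel': array([-0.00065244,  0.00089235, -0.00056809,  0.00047822, -0.00046439,
       -0.00069153,  0.0011865 ]), 'joint_torque': array([ 2.05212045e-04, -5.96443820e+01,  1.60755605e+00, -2.81200004e+01,
        1.23343058e-02,  9.33537172e-03,  4.16800034e-07]), 'eef_pos': array([0.2736541 , 0.61640338, 0.23034272]), 'tool_rot': array([ 5.36902524e-04,  8.38366507e-01,  5.45106226e-01, -7.17561158e-04]), 'contact_force': array([ 0.28816345,  0.28484512, -0.26457525]), 'torque': array([-0.05217336,  0.00648828, -0.01505428]), 'gripper_width': 1.0018107103103668}
scene {'fx': 369.0314813442241, 'fy': 369.0314813442241, 'cx': 328.73496894343384, 'cy': 202.79218373937925, 'dist_coeffs': array([-0.08057783,  0.        ,  0.        ,  0.        ,  0.        ]), 'view': array([[-0.60621546,  0.79527034,  0.00692146,  0.40534846],
       [ 0.66577448,  0.51222592, -0.54255779, -0.214042  ],
       [-0.43502547, -0.32429879, -0.83998996,  1.42965496],
       
[... 1817 characters left out ...]
st {'fx': 281.4307885716085, 'fy': 281.4307885716085, 'cx': 319.7960662004134, 'cy': 202.39680008867478, 'dist_coeffs': array([-0.03565843,  0.        ,  0.        ,  0.        ,  0.        ]), 'mount': array([[ 9.99997566e-01,  2.20345356e-03,  1.16299166e-04,
         5.60220099e-04],
       [-2.14623341e-03,  9.59086913e-01,  2.83103669e-01,
        -7.21526317e-02],
       [ 5.12264779e-04, -2.83103230e-01,  9.59089307e-01,
        -1.42578588e-01],
       [ 0.00000000e+00,  0.00000000e+00,  0.00000000e+00,
         1.00000000e+00]]), 'shot': 3}
grinder []
salt [(0.3, [158.5, 383.7, 186.7, 400.0])]
rack [(0.6, [159.5, 380.9, 182.5, 400.0])]
dial_grip []
dial_pointer []
well []
grinder []
```

Run:
```python
import cv2
a=cv2.imread("pics/scene0.png")[110:330,200:480]; cv2.imwrite("pics/scene0c.png",cv2.resize(a,(760,597),interpolation=cv2.INTER_CUBIC))
a=cv2.imread("pics/side0.png")[120:300,200:430]; cv2.imwrite("pics/side0c.png",cv2.resize(a,(760,595),interpolation=cv2.INTER_CUBIC))
```

```text
(no output)
```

View pics/scene0.png

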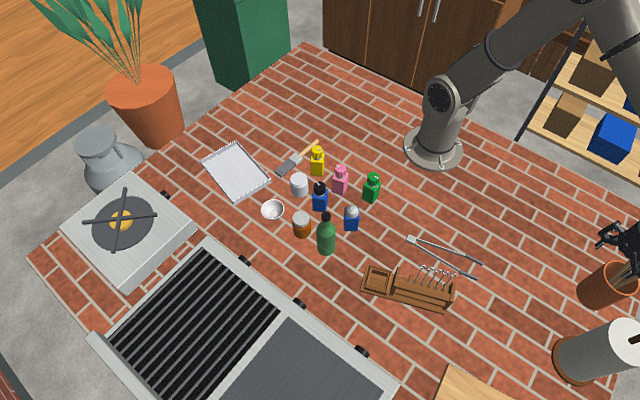

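```bash
sleep 1
```

```text
(no output)
```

View pics/scene0c.png

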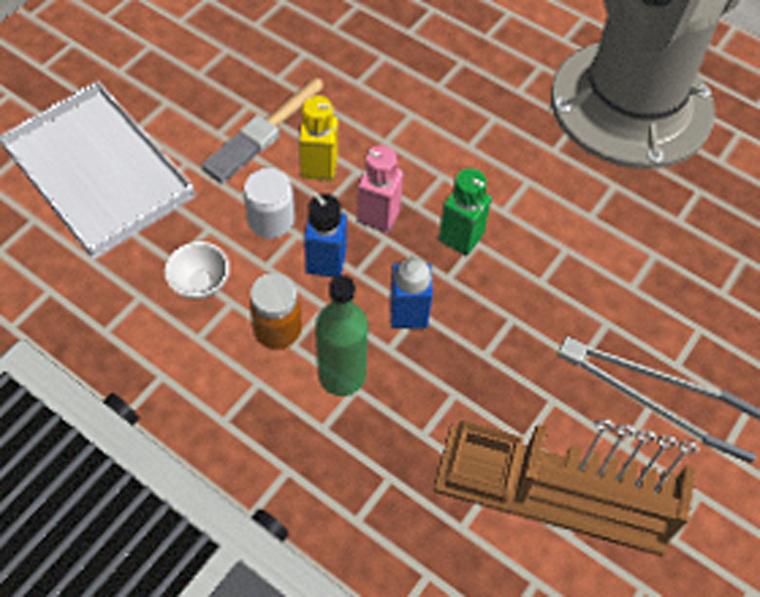

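View pics/side0c.png

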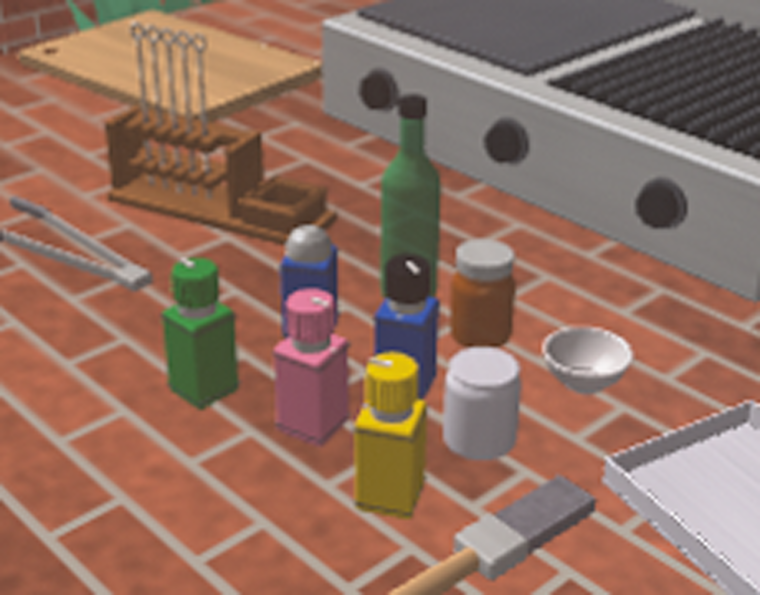

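View pics/wrist0.png

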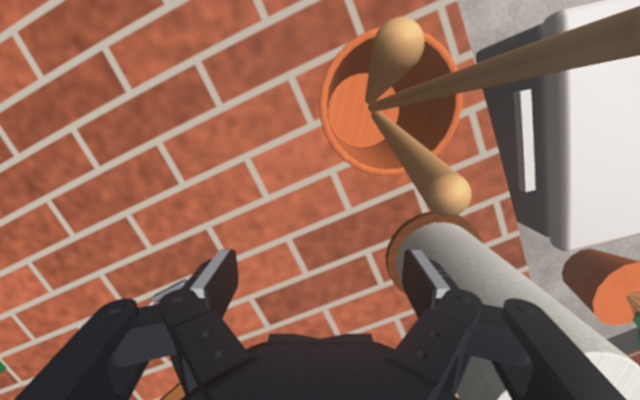

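The blue-bodied, black-topped grinder is at scene (320,196) and side (322,217). The salt with the steel cap is at (351,217). The rack's well is at scene (377,282). Yellow, pink and green look-alikes stand around the grinder.

```bash
cat > h.py <<'E'
import numpy as np, cv2, pickle
from scipy.spatial.transform import Rotation as R
def K(p): return np.array([[p["fx"],0,p["cx"]],[0,p["fy"],p["cy"]],[0,0,1.]])
def T_tool(o):
    T=np.eye(4); w,x,y,z=o["tool_rot"]; T[:3,:3]=R.from_quat([x,y,z,w]).as_matrix(); T[:3,3]=o["eef_pos"]; return T
def cam2world(p,o=None):
    if "view" in p: return np.linalg.inv(p["view"])
    return T_tool(o)@p["mount"]
def ray(p,px,o=None):
    u=cv2.undistortPoints(np.array([[px]],float),K(p),p["dist_coeffs"])[0,0]
    C=cam2world(p,o); d=C[:3,:3]@np.array([u[0],u[1],1]); return C[:3,3],d/np.linalg.norm(d)
def onz(p,px,z,o=None):
    c,d=ray(p,px,o); return c+d*(z-c[2])/d[2]
def tri(rs):
    A=0;b=0
    for c,d in rs:
        P=np.eye(3)-np.outer(d,d); A=A+P; b=b+P@c
    x=np.linalg.solve(A,b); return x,[np.linalg.norm((np.eye(3)-np.outer(d,d))@(x-c)) for c,d in rs]
def proj(p,X,o=None):
    V=np.linalg.inv(cam2world(p,o)); X=np.atleast_2d(np.asarray(X,float))
    return cv2.projectPoints(X,cv2.Rodrigues(V[:3,:3])[0],V[:3,3],K(p),p["dist_coeffs"])[0][:,0]
E
python3 - <<'E'
from h import *
np.set_printoptions(precision=4,suppress=True)
s=pickle.load(open("scene0.pkl","rb"));d=pickle.load(open("side0.pkl","rb"))
print("well",onz(s,[376.6,282.3],.012), tri([ray(s,[376.6,282.3]),ray(d,[282.2,183.1])]))
print("grinder base",onz(s,[321,204.1],0),onz(d,[323.4,236.7],0),"dial",tri([ray(s,[320.5,187.4]),ray(d,[320.3,202.8])]))
from station import nets
for n in ["salt","oil","bowl","jar","tin","tray","tongs","brush","rack","grinder"]:
    for p in (s,d):
        for q in nets.spot_point(p,n)[:4]: print(n,p["shot"],round(q["score"],2),onz(p,q["location"],0)[:2],np.round(q["location"]))
E
```

```text
well [0.5965 0.1282 0.012 ] (array([0.5914, 0.1338, 0.0153]), [np.float64(0.007999291605178137), np.float64(0.007999291605178023)])
grinder base [ 0.4706 -0.1849  0.    ] [ 0.4785 -0.1879  0.    ] dial (array([ 0.4757, -0.1785,  0.1125]), [np.float64(0.002294336973802068), np.float64(0.0022943369738020096)])
salt 1 0.85 [ 0.4837 -0.0493] [350. 228.]
salt 2 0.79 [ 0.4774 -0.0517] [293. 218.]
oil 1 0.61 [ 0.58   -0.0804] [326. 243.]
oil 2 0.89 [ 0.5802 -0.0733] [321. 210.]
bowl 1 0.96 [ 0.6027 -0.2834] [274. 215.]
bowl 2 0.64 [ 0.6015 -0.2831] [375. 234.]
jar 1 0.59 [ 0.5987 -0.161 ] [303. 234.]
jar 1 0.45 [ 0.4811 -0.2697] [300. 194.]
jar 2 0.9 [ 0.5833 -0.1826] [346. 223.]
tin 1 0.94 [ 0.4744 -0.2851] [298. 190.]
tin 2 0.79 [ 0.467  -0.2806] [344. 253.]
tray 1 0.8 [ 0.5597 -0.5186] [235. 174.]
tray 1 0.25 [ 0.605  -0.2805] [275. 216.]
tray 2 0.74 [ 0.484  -0.0673] [298. 220.]
tray 2 0.66 [ 0.5609 -0.5146] [436. 279.]
tongs 1 0.81 [0.3905 0.2497] [443. 257.]
brush 1 0.9 [ 0.3562 -0.3766] [300. 158.]
brush 1 0.74 [ 0.4844 -0.1833] [319. 207.]
brush 2 0.72 [ 0.3621 -0.381 ] [344. 289.]
rack 1 0.66 [0.5726 0.198 ] [400. 291.]
rack 2 0.62 [0.575  0.2139] [268. 181.]
grinder 1 0.95 [ 0.3682 -0.2765] [318. 173.]
grinder 1 0.79 [ 0.3469 -0.057 ] [371. 199.]
grinder 1 0.75 [ 0.3597 -0.1763] [342. 185.]
grinder 1 0.63 [ 0.4706 -0.1849] [321. 204.]
grinder 2 0.96 [ 0.3454 -0.0587] [261. 236.]
grinder 2 0.95 [ 0.3687 -0.1706] [291. 250.]
grinder 2 0.62 [ 0.4785 -0.1879] [323. 237.]
grinder 2 0.6 [ 0.3646 -0.2818] [317. 269.]
```

Call:
apply_moves --moves "-1 -0.1 0.15 -0.2 0 0 0; -1 -0.17 0.265 -0.1 0 0 0; -1 -0.17 0.265 -0.1 0 0 0; -1 -0.17 0.265 -0.1 0 0 0; -1 -0.17 0.265 -0.1 0 0 0; -1 -0.17 0.265 -0.1 0 0 0; -1 -0.17 0.265 -0.1 0 0 0; -1 -0.17 0.265 0 0 0 0; -1 -0.17 0.265 0 0 0 0; -1 -0.17 0.265 0 0 0 0; -1 -0.17 0.265 0 0 0 0; -1 -0.17 0.265 0 0 0 0"

```text
t: 3.2
eef_pos: [0.5149, 0.2499, 0.3277]
tool_rot: [-0.0, 0.838, 0.545, 0.0]
contact_force: [0.2, 0.6, -0.6]
gripper_width: 0.999
```

Call:
apply_moves --moves "-1 -0.17 0.265 0 0 0 0; -1 -0.17 0.265 0 0 0 0.5; -1 0 0 0 0 0 1; -1 0 0 0 0 0 1; -1 0 0 0 0 0 1; -1 0 0 0 0 0 1; -1 0 0 0 0 0 1; -1 0 0 0 0 0 1; -1 0 0 0 0 0 1; -1 0 0 0 0 0 1; -1 0 0 0 0 0 1; -1 0 0 0 0 0 0"

```text
t: 4.2
eef_pos: [0.5556, 0.1886, 0.3274]
tool_rot: [-0.0, 0.97, 0.241, 0.0]
contact_force: [0.1, 1.1, -0.1]
gripper_width: 1.001
```

```bash
cat > look.py <<'E'
import sys
from h import *
from station import bot, imaging, nets
def look(name,tag,show=True):
    o=bot.get_obs(); p=imaging.read_camera(name); pickle.dump((p,o),open(tag+".pkl","wb")); cv2.imwrite(f"pics/{tag}.png",p["image"][:,:,::-1]); return p,o
E
python3 - <<'E'
from look import *
p,o=look("wrist","w1"); T=T_tool(o); print(o["t"],o["eef_pos"],np.degrees(np.arctan2(T[1,0],T[0,0])),o["q"])
for q in nets.spot_point(p,"well")+nets.spot_point(p,"rack"): print(q, onz(p,q["location"],.012,o))
E
```

```text
4.2 [0.55564369 0.18859143 0.32736871] 27.925194183086564 [-0.71896738  0.26000361  0.355815    1.67125996 -0.09529729  1.22729288
  0.14538644]
{'location': [321.4, 207.5], 'score': 0.61} [0.59220409 0.12656561 0.012     ]
{'location': [328.7, 155.4], 'score': 0.69} [0.56094308 0.21006989 0.012     ]
```

View pics/w1.png

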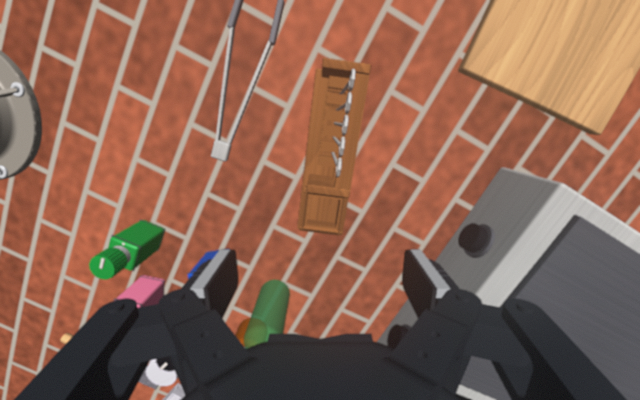

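Well at (322,212) in the wrist picture, rack running up to (348,65).

Run:
```python
import cv2
a=cv2.imread("pics/w1.png")[50:250,280:390]; cv2.imwrite("pics/w1c.png",cv2.resize(a,None,fx=5,fy=5,interpolation=cv2.INTER_CUBIC)[400:])
```

```text
(no output)
```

View pics/w1c.png

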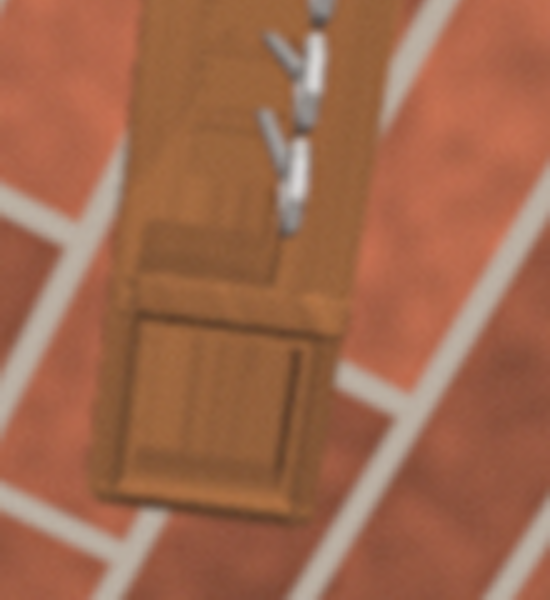

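Call:
apply_moves --moves "-1 0 0.11 0.3 0 0 0; -1 0 0.11 0.3 0 0 0; -1 0.04 0.11 0.29 0 0 0; -1 0 0 0 0 0 1; -1 0 0 0 0 0 1; -1 0 0 0 0 0 0.7; -1 0 0 0 0 0 0"

```text
t: 4.93
eef_pos: [0.5786, 0.1558, 0.2202]
tool_rot: [0.0, 0.989, 0.15, -0.0]
contact_force: [-0.3, 0.6, -1.6]
gripper_width: 1.0
```

Run:
```python
from look import *
p,o=look("wrist","w2"); T=T_tool(o); print(o["t"],o["eef_pos"],np.degrees(np.arctan2(T[1,0],T[0,0])))
for q in nets.spot_point(p,"well"): print(q, onz(p,q["location"],.012,o))
a=p["image"][:,:,::-1]
w=proj(p,[.593,.127,.03],o)[0]; print(w)
x,y=int(w[0])-80,int(w[1])-60; print(x,y); cv2.imwrite("pics/w2c.png",cv2.resize(a[max(y,0):y+120,x:x+160],None,fx=5,fy=5,interpolation=cv2.INTER_CUBIC))
```

```text
4.9333 [0.57857471 0.15579963 0.22019526] 17.23929538606521
{'location': [320.1, 201.4], 'score': 0.71} [0.58804899 0.12749054 0.012     ]
[323.80030303 206.97858748]
243 146
```

View pics/w2c.png

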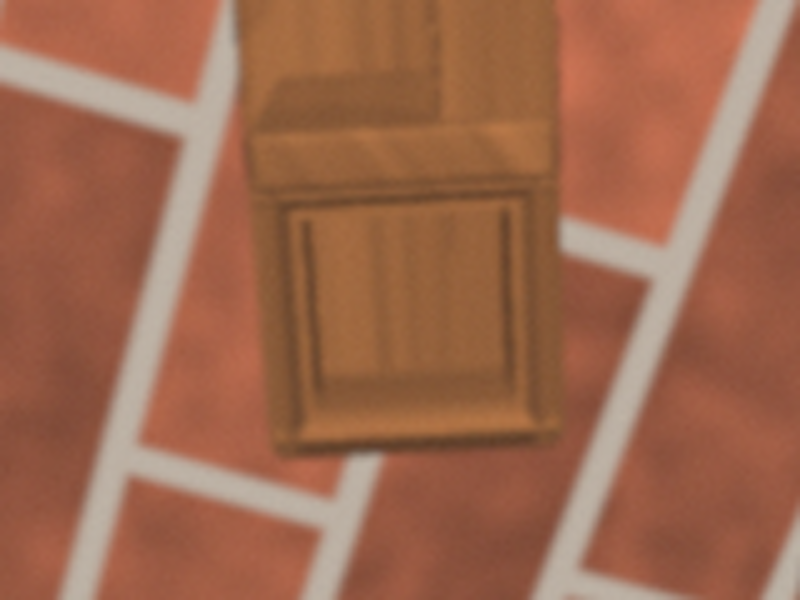

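```bash
cat > rackfit.py <<'E'
from look import *
from scipy.optimize import least_squares
p,o=pickle.load(open("w2.pkl","rb")); T=T_tool(o)
cr=lambda u,v:(243+(u-2)/5.,146+(v-2)/5.)
def W(pose,pts):
    x,y,a=pose; c,s=np.cos(a),np.sin(a); pts=np.atleast_2d(pts)/1000.
    return np.c_[x+c*pts[:,0]-s*pts[:,1], y+s*pts[:,0]+c*pts[:,1], pts[:,2]]
corn=[((-40,-130,12),cr(278,455)),((40,-130,12),cr(560,438))]
left=[cr(250,190),cr(262,310)]; right=[cr(557,190),cr(560,310)]
def inv(pose,w): 
    x,y,a=pose; d=w[:2]-[x,y]; return np.array([np.cos(a)*d[0]+np.sin(a)*d[1],-np.sin(a)*d[0]+np.cos(a)*d[1]])*1000
def f(v):
    r=[]
    for m,c in corn: r+=list(inv(v,onz(p,c,m[2]/1000,o))-np.array(m[:2]))
    for c in left: r.append(inv(v,onz(p,c,.012,o))[0]+40)
    for c in right: r.append(inv(v,onz(p,c,.012,o))[0]-40)
    return r
s=least_squares(f,[.572,.208,.3]); print(s.x,np.degrees(s.x[2]),np.round(s.fun,1)); v=s.x
print("well",W(v,[0,-85,12]))
im=p["image"][:,:,::-1].copy(); 
big=cv2.resize(im[146:266,243:403],None,fx=5,fy=5,interpolation=cv2.INTER_CUBIC)
def poly(pts,col):
    q=(proj(p,W(v,pts),o)-[243,146])*5+2; cv2.polylines(big,[np.round(q).astype(int).reshape(-1,1,2)],True,col,1)
def sq(h,z,cy=-85): return [(-h,cy-h,z),(h,cy-h,z),(h,cy+h,z),(-h,cy+h,z)]
poly([(-40,-130,12),(40,-130,12),(40,130,12),(-40,130,12)],(0,255,0))
poly(sq(24.5,12),(255,0,0)); poly(sq(34.5,42),(255,255,0)); poly(sq(24.5,39),(0,0,255)); poly(sq(27,42),(255,0,255))
poly([(-30,-42,95),(30,-42,95),(30,-32,95),(-30,-32,95)],(255,255,255))
cv2.imwrite("pics/rackfit.png",big)
E
python3 rackfit.py
```

```text
[0.56378754 0.20660772 0.36470668] 20.896153271847663 [ 1.9 -0.1 -2.   0.1  0.9  1.2 -1.  -1. ]
well [[0.59410494 0.12719831 0.012     ]]
```

View pics/rackfit.png

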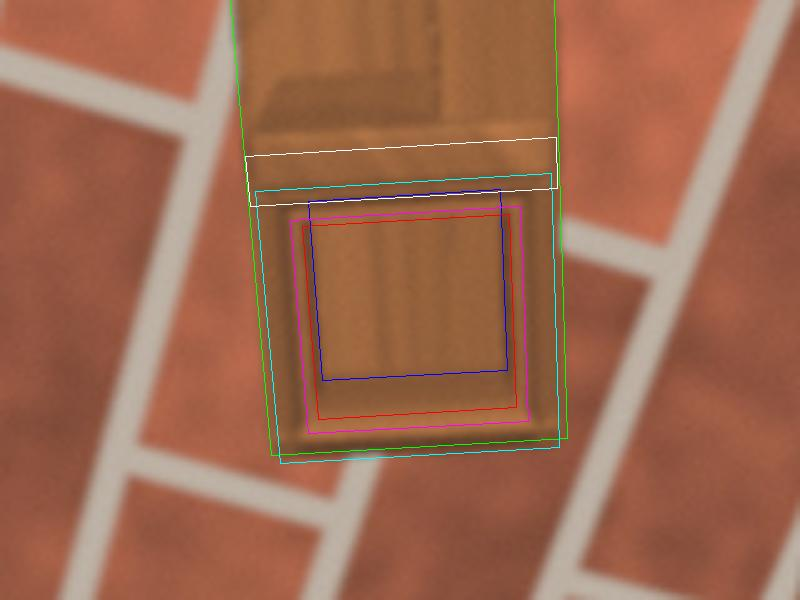

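```bash
python3 - <<'E'
s=open("rackfit.py").read()
a=s.index("corn=");b=s.index("def inv")
s=s[:a]+"""corn=[((-34.5,-119.5,42),cr(277,453)),((34.5,-119.5,42),cr(560,437)),((-30,-42,95),cr(256,188)),((30,-42,95),cr(555,178)),((-24.5,-109.5,12),cr(322,391)),((24.5,-109.5,12),cr(513,383))]
left=[];right=[]
"""+s[b:]
open("rackfit.py","w").write(s)
E
python3 rackfit.py
```

```text
[0.56457284 0.2076559  0.35626158] 20.412284989431154 [-0.6  1.7  0.2  2.3  0.7  2.7 -1.1  1.6 -0.5 -3.9  1.3 -4.3]
well [[0.59421855 0.12799328 0.012     ]]
```

View pics/rackfit.png

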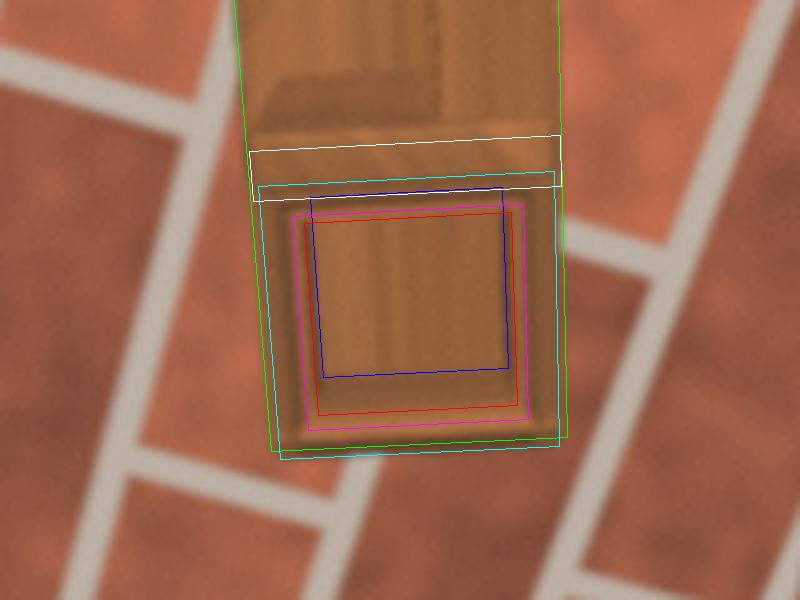

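```bash
python3 - <<'E'
s=open("rackfit.py").read()
a=s.index("((-24.5,-109.5,12)");b=s.index("left=[]")
s=s[:a]+"""((-27,-112,42),cr(303,434)),((27,-112,42),cr(530,423)),((-27,-58,42),cr(288,210)),((27,-58,42),cr(523,195)),((-24.5,-109.5,12),cr(322,376)),((24.5,-109.5,12),cr(511,370))]
"""+s[b:]
open("rackfit.py","w").write(s)
E
python3 rackfit.py
```

```text
[0.5640787  0.20846874 0.35629042] 20.41393715855091 [-0.4  0.8  0.4  1.3  0.9  1.7 -1.   0.6 -1.1 -2.   0.6 -2.1 -0.7  0.5
  0.3  1.2 -0.  -0.6  1.1 -1.6]
well [[0.59372671 0.12880698 0.012     ]]
```

View pics/rackfit.png

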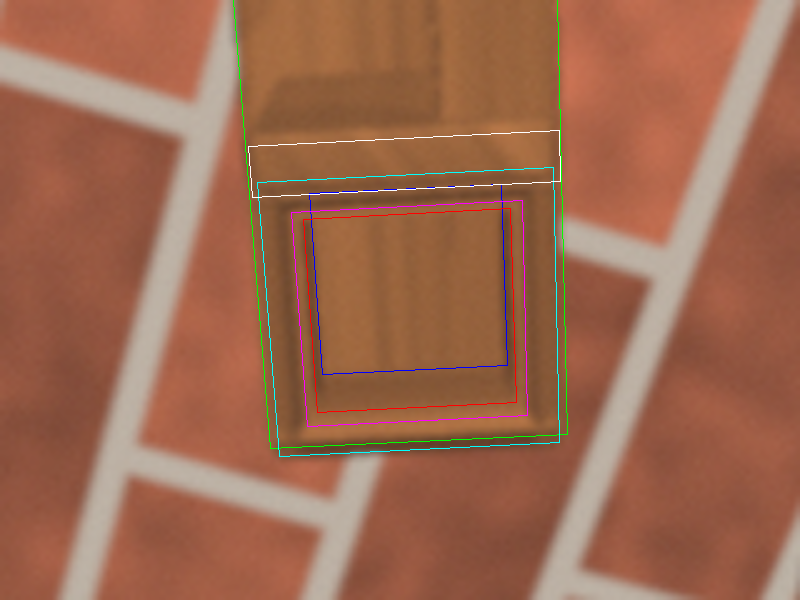

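Call:
apply_moves --moves "-1 -0.1 0.12 -0.2 0 0 0; -1 -0.185 0.244 -0.05 0 0 0; -1 -0.185 0.244 0 0 0 0; -1 -0.185 0.244 0 0 0 0; -1 -0.185 0.244 0 0 0 0; -1 -0.185 0.244 0 0 0 0; -1 -0.185 0.244 0 0 0 0; -1 -0.185 0.244 0 0 0 0; -1 -0.185 0.244 0 0 0 0; -1 -0.083 0.124 0 0 0 0; -1 0 0 0 0 0 0"

```text
t: 5.95
eef_pos: [0.4643, -0.1599, 0.2512]
tool_rot: [0.001, 0.989, 0.147, 0.0]
contact_force: [0.4, 0.4, 0.6]
gripper_width: 1.0
```

Run:
```python
from look import *
p,o=look("wrist","w3"); T=T_tool(o); print(o["t"],o["eef_pos"],np.degrees(np.arctan2(T[1,0],T[0,0])))
for n,z in(("grinder",0),("dial_grip",.111),("dial_pointer",.127),("salt",0),("tin",0),("jar",0),("oil",0)):
  for q in nets.spot_point(p,n): print(n,q, onz(p,q["location"],z,o))
a=p["image"][:,:,::-1]
w=proj(p,[.475,-.183,.08],o)[0]; print(w)
```

```text
5.95 [ 0.46430286 -0.15985118  0.25117265] 16.952140325555252
grinder {'location': [232.0, 229.8], 'score': 0.91} [ 0.36379033 -0.28203987  0.        ]
grinder {'location': [326.0, 194.4], 'score': 0.71} [ 0.48275887 -0.18778713  0.        ]
grinder {'location': [252.7, 76.7], 'score': 0.67} [ 0.34440618 -0.06474003  0.        ]
grinder {'location': [258.0, 161.5], 'score': 0.62} [ 0.37733807 -0.1702137   0.        ]
dial_grip {'location': [332.1, 215.1], 'score': 0.9} [ 0.48461908 -0.18009136  0.111     ]
dial_grip {'location': [202.2, 267.4], 'score': 0.89} [ 0.36302963 -0.28318061  0.111     ]
dial_grip {'location': [239.1, 178.2], 'score': 0.75} [ 0.38135178 -0.17001709  0.111     ]
dial_grip {'location': [222.6, 60.0], 'score': 0.65} [ 0.34214514 -0.06588374  0.111     ]
dial_pointer {'location': [234.3, 201.7], 'score': 0.94} [ 0.38540065 -0.19010706  0.127     ]
dial_pointer {'location': [219.4, 35.4], 'score': 0.83} [ 0.34108363 -0.04901392  0.127     ]
dial_pointer {'location': [193.8, 260.4], 'score': 0.64} [ 0.35748731 -0.26668212  0.127     ]
dial_pointer {'location': [321.9, 231.8], 'score': 0.58} [ 0.47783435 -0.19522352  0.127     ]
salt {'location': [352.1, 102.0], 'score': 0.68} [ 0.47789421 -0.05669247  0.        ]
salt {'location': [326.2, 191.6], 'score': 0.35} [ 0.48178274 -0.18371505  0.        ]
tin {'location': [301.0, 246.0], 'score': 0.79} [ 0.47065855 -0.2769768   0.        ]
jar {'location': [399.0, 203.7], 'score': 0.73} [ 0.58926965 -0.16979811  0.        ]
oil {'location': [432.6, 140.2], 'score': 0.92} [ 0.60018956 -0.07074524  0.        ]
oil {'location': [301.5, 245.6], 'score': 0.54} [ 0.47120583 -0.2761068   0.        ]
oil {'location': [323.4, 190.4], 'score': 0.35} [ 0.47739086 -0.18319783  0.        ]
oil {'location': [332.8, 213.7], 'score': 0.2} [ 0.5011955  -0.21297079  0.        ]
[322.36924108 206.36096373]
```

View pics/w3.png

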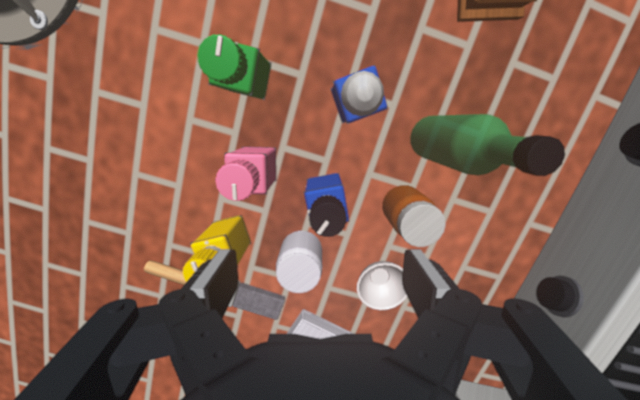

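Run:
```python
import cv2
a=cv2.imread("pics/w3.png")[160:260,280:380]; cv2.imwrite("pics/w3c.png",cv2.resize(a,None,fx=6,fy=6,interpolation=cv2.INTER_CUBIC))
```

```text
(no output)
```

View pics/w3c.png

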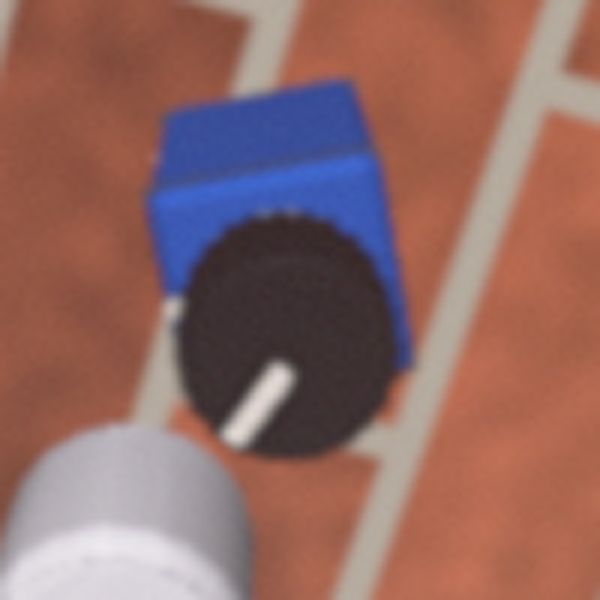

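```bash
cat > gfit.py <<'E'
from look import *
from scipy.optimize import least_squares
np.set_printoptions(precision=4,suppress=True)
p,o=pickle.load(open("w3.pkl","rb"))
ox,oy,f=280,160,6
cr=lambda u,v:(ox+(u-2.5)/f,oy+(v-2.5)/f)
A=onz(p,cr(150,197),.083,o);B=onz(p,cr(380,152),.083,o);C=onz(p,cr(410,368),.083,o)
print(A,B,C,np.linalg.norm(A-B)); d=B-A; print("top edge yaw",np.degrees(np.arctan2(d[1],d[0]))); d=C-B; print("right edge yaw",np.degrees(np.arctan2(d[1],d[0]))+90)
D=onz(p,cr(165,114),.0,o);E=onz(p,cr(350,82),.0,o);d=E-D;print("bottom",D,E,np.linalg.norm(d),np.degrees(np.arctan2(d[1],d[0])))
print("dial ctr",onz(p,cr(290,362),.126,o))
def ov(v,out):
    x,y,a=v; big=cv2.resize(p["image"][oy:oy+100,ox:ox+100,::-1],None,fx=f,fy=f,interpolation=cv2.INTER_CUBIC)
    c,s=np.cos(a),np.sin(a)
    def pl(P,z,col):
        P=np.array(P)/1000; W=np.c_[x+c*P[:,0]-s*P[:,1],y+s*P[:,0]+c*P[:,1],np.full(len(P),z)]
        q=(proj(p,W,o)-[ox,oy])*f+2.5; cv2.polylines(big,[np.round(q).astype(int).reshape(-1,1,2)],True,col,1)
    S=[(-23,-23),(23,-23),(23,23),(-23,23)]
    pl(S,0,(0,255,0));pl(S,.083,(0,255,255)); t=np.linspace(0,2*np.pi,40); pl(np.c_[19.2*np.cos(t),19.2*np.sin(t)],.126,(255,255,255))
    cv2.imwrite(out,big)
if __name__=="__main__":
    import sys
    ov([float(sys.argv[1]),float(sys.argv[2]),np.radians(float(sys.argv[3]))],"pics/gfit%s.png"%sys.argv[4])
E
python3 gfit.py .479 -.184 29 1
```

```text
[ 0.4504 -0.1722  0.083 ] [ 0.4894 -0.151   0.083 ] [ 0.5087 -0.1904  0.083 ] 0.044361156388596445
top edge yaw 28.45677729462218
right edge yaw 26.11443066393219
bottom [ 0.45   -0.1735  0.    ] [ 0.4896 -0.1533  0.    ] 0.04443646185194512 27.039887936020683
dial ctr [ 0.48   -0.1815  0.126 ]
```

View pics/gfit1.png

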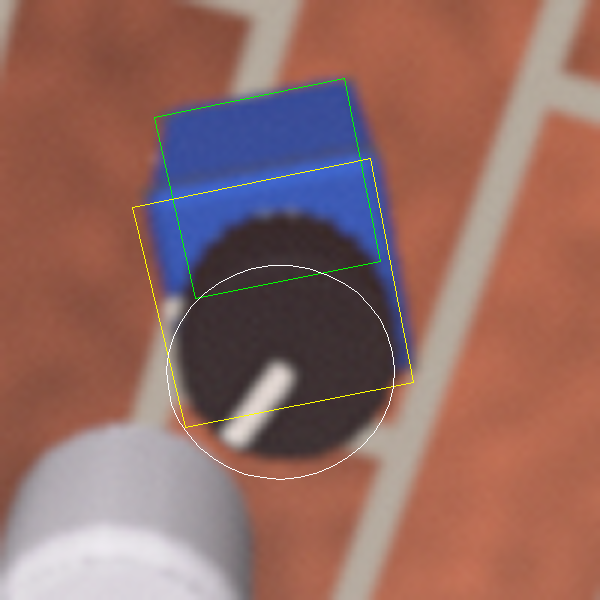

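```bash
python3 gfit.py .4805 -.1815 27 2 >/dev/null
```

```text
(no output)
```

View pics/gfit2.png

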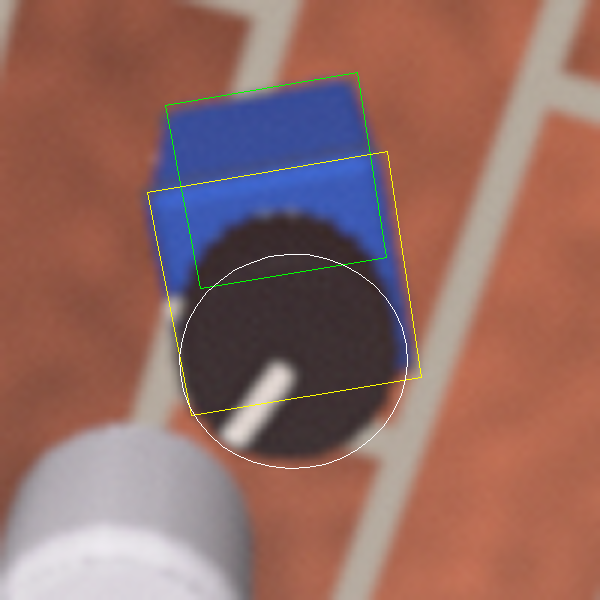

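Call:
apply_moves --moves "-1 0.068 0.21 0.15 0 0 0; -1 0 0 0.2 0 0 -1; -1 0 0 0.2 0 0 -1; -1 0 0 0.1 0 0 -0.5; -1 0 0 0.1 0 0 0; -1 0 0 0 0 0 0"

```text
t: 6.85
eef_pos: [0.4802, -0.1756, 0.1582]
tool_rot: [-0.001, 0.972, 0.236, -0.002]
contact_force: [0.3, 0.6, -0.8]
gripper_width: 1.0
```

Run:
```python
from look import *
p,o=look("wrist","w4"); T=T_tool(o); print(o["t"],o["eef_pos"],np.degrees(np.arctan2(T[1,0],T[0,0])))
```

```text
6.85 [ 0.48019569 -0.17555615  0.15822885] 27.34434327879476
```

View pics/w4.png

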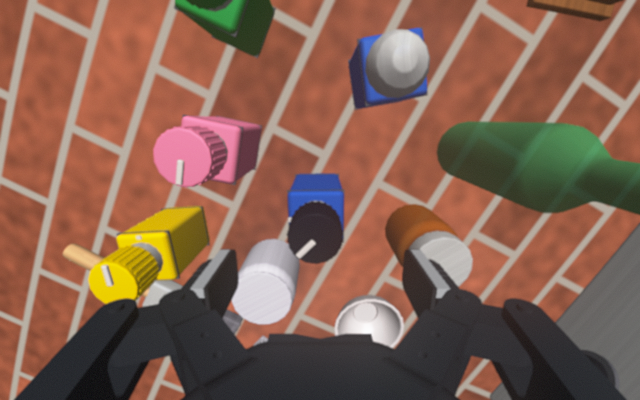

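Run:
```python
from look import *
p,o=pickle.load(open("w4.pkl","rb"))
im=p["image"][150:280,260:380,::-1]; cv2.imwrite("pics/w4c.png",cv2.resize(im,None,fx=5,fy=5,interpolation=cv2.INTER_CUBIC)[:600])
x,y,a=.4795,-.1815,np.radians(27)
big=cv2.imread("pics/w4c.png")
S=np.array([(-23,-23),(23,-23),(23,23),(-23,23)])/1000; t=np.linspace(0,6.28,40)
for P,z in((S,0),(S,.083),(np.c_[.0192*np.cos(t),.0192*np.sin(t)],.126)):
    W=np.c_[x+np.cos(a)*P[:,0]-np.sin(a)*P[:,1],y+np.sin(a)*P[:,0]+np.cos(a)*P[:,1],np.full(len(P),z)]
    q=(proj(p,W,o)-[260,150])*5+2; cv2.polylines(big,[np.round(q).astype(int).reshape(-1,1,2)],True,(0,255,255),1)
cv2.imwrite("pics/w4c.png",big)
```

```text
(no output)
```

View pics/w4c.png

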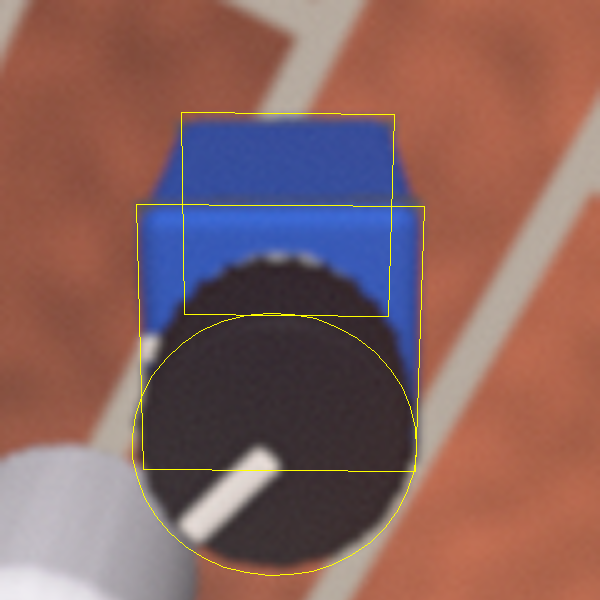

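Call:
apply_moves --moves "-1 -0.02 0.045 0.15 0 0 0; -1 0 0 0.2 0 0 0; -1 0 0 0.2 0 0 0; -1 0 0 0.15 0 0 0; -1 0 0 0.1 0 0 0; -1 0 0 0 0 0 0"

```text
t: 7.4
eef_pos: [0.4811, -0.1819, 0.0632]
tool_rot: [-0.001, 0.972, 0.236, -0.001]
contact_force: [-0.7, 0.3, 0.2]
gripper_width: 1.004
```

Call:
apply_moves --moves "1 0 0 0 0 0 0; 1 0 0 0 0 0 0; 1 0 0 0 0 0 0; 1 0 0 0 0 0 0; 1 0 0 0 0 0 0; 1 0 0 0 0 0 0; 1 0 0 0 0 0 0; 1 0 0 0 0 0 0" --force 50

```text
t: 8.07
eef_pos: [0.4825, -0.183, 0.066]
tool_rot: [0.0, 0.972, 0.236, 0.001]
contact_force: [-1.7, 0.3, 6.3]
gripper_width: 0.526
```

Call:
apply_moves --moves "1 0 0 -0.08 0 0 0; 1 0 0 -0.15 0 0 0; 1 0 0 -0.2 0 0 0; 1 0 0 -0.25 0 0 0; 1 0 0 -0.3 0 0 0; 1 0 0 -0.3 0 0 0; 1 0 0 -0.3 0 0 0; 1 0 0 -0.25 0 0 0; 1 0 0 -0.15 0 0 0; 1 0 0 0 0 0 0; 1 0 0 0 0 0 0"

```text
t: 8.98
eef_pos: [0.4817, -0.1825, 0.3028]
tool_rot: [0.0, 0.972, 0.236, 0.001]
contact_force: [-0.1, -0.3, -2.9]
gripper_width: 0.527
```

Run:
```python
from look import *
p,o=look("wrist","w5"); T=T_tool(o); print(o["t"],o["eef_pos"],np.degrees(np.arctan2(T[1,0],T[0,0])),o["contact_force"],o["gripper_width"])
p,o=look("side","s5")
a=p["image"][60:300,200:480,::-1]; cv2.imwrite("pics/s5c.png",cv2.resize(a,None,fx=2.5,fy=2.5,interpolation=cv2.INTER_CUBIC))
```

```text
8.9833 [ 0.4817075  -0.18252984  0.3028283 ] 27.261494370318715 [-0.13754259 -0.26957047 -2.88167894] 0.52702710103935
```

View pics/s5c.png

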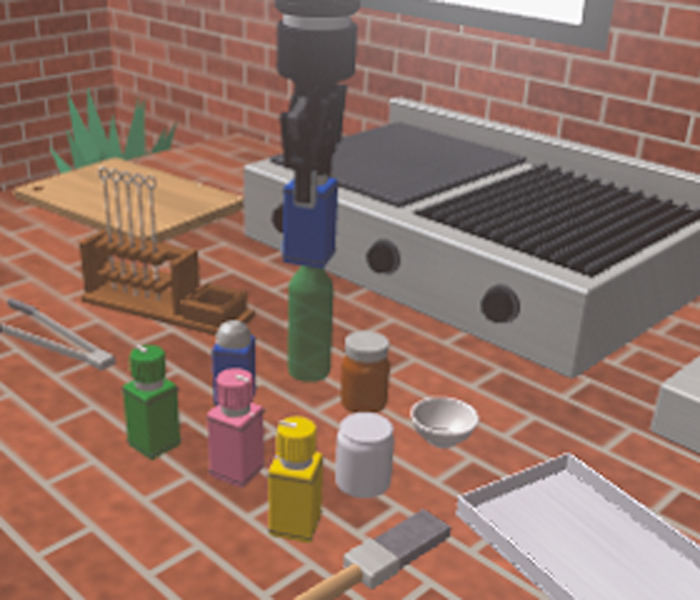

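View pics/w5.png

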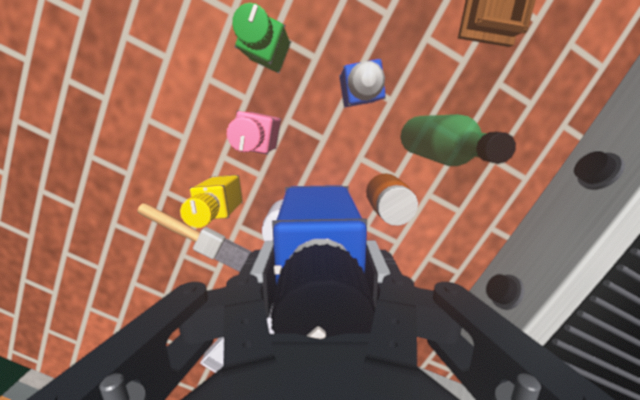

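```bash
cat > held.py <<'E'
from look import *
import sys
tag,dz=sys.argv[1],float(sys.argv[2])  # dz: grinder bottom below TCP
tx,ty,a=[float(v) for v in sys.argv[3:6]]; a=np.radians(a)
p,o=pickle.load(open(tag+".pkl","rb")); T=T_tool(o)
ox,oy,f=250,170,5
big=cv2.resize(p["image"][oy:oy+115,ox:ox+140,::-1],None,fx=f,fy=f,interpolation=cv2.INTER_CUBIC)
S=np.array([(-23,-23),(23,-23),(23,23),(-23,23)])/1000; t=np.linspace(0,6.28,40)
for P,z,c in((S,0,(0,255,0)),(S,.083,(0,255,255)),(np.c_[.0192*np.cos(t),.0192*np.sin(t)],.126,(255,255,255))):
    L=np.c_[tx+np.cos(a)*P[:,0]-np.sin(a)*P[:,1],ty+np.sin(a)*P[:,0]+np.cos(a)*P[:,1],np.full(len(P),dz-z),np.ones(len(P))]
    W=(T@L.T).T[:,:3]
    q=(proj(p,W,o)-[ox,oy])*f+2; cv2.polylines(big,[np.round(q).astype(int).reshape(-1,1,2)],True,c,1)
cv2.imwrite("pics/held_%s.png"%sys.argv[6],big)
E
python3 held.py w5 .0655 0 0 0 a
```

```text
(no output)
```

View pics/held_a.png

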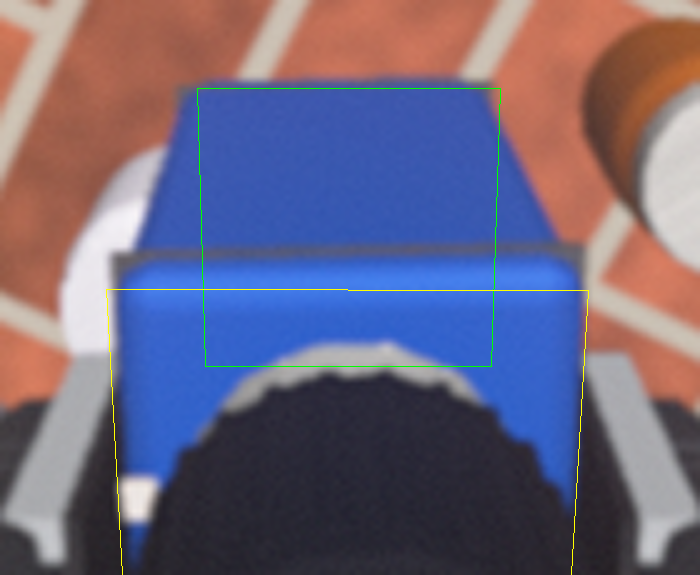

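Call:
apply_moves --moves "1 0.113 -0.104 0 0 0 0; 1 0.226 -0.2076 0 0 0 0; 1 0.226 -0.2076 0 0 0 0; 1 0.226 -0.2076 0 0 0 0; 1 0.226 -0.2076 0 0 0 0; 1 0.226 -0.2076 0 0 0 0; 1 0.226 -0.2076 0 0 0 0; 1 0.226 -0.2076 0 0 0 0; 1 0.226 -0.2076 0 0 0 0; 1 0.113 -0.104 0 0 0 0; 1 0 0 0 0 0 0.85; 1 0 0 0 0 0 0.86"

```text
t: 10.08
eef_pos: [0.5951, 0.1303, 0.2993]
tool_rot: [0.001, 0.984, 0.177, -0.002]
contact_force: [0.1, -0.9, -2.9]
gripper_width: 0.527
```

Call:
apply_moves --moves "1 0 0 0.1 0 0 0; 1 0 0 0 0 0 0; 1 0 0 0 0 0 0"

```text
t: 10.33
eef_pos: [0.5948, 0.1278, 0.2878]
tool_rot: [0.0, 0.984, 0.178, -0.002]
contact_force: [0.6, -0.8, -2.7]
gripper_width: 0.523
```

Run:
```python
from look import *
p,o=look("wrist","w6"); T=T_tool(o); print(o["t"],o["eef_pos"],np.degrees(np.arctan2(T[1,0],T[0,0])),o["contact_force"],o["gripper_width"],T[:3,2])
```

```text
10.3333 [0.59477915 0.12780997 0.28784721] 20.468918293785897 [ 0.58977637 -0.7966796  -2.70289361] 0.5233997032884025 [-0.00390879 -0.00155708 -0.99999115]
```

View pics/w6.png

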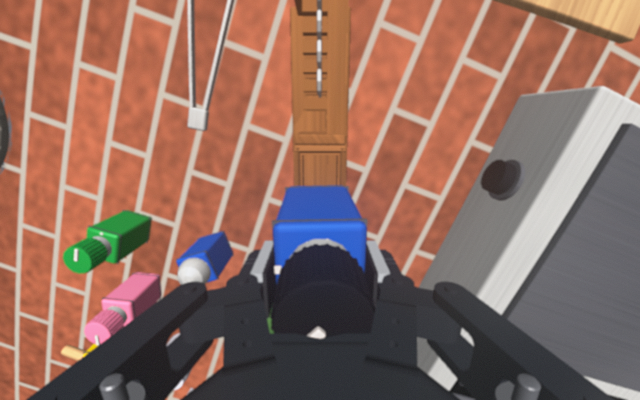

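Call:
apply_moves --moves "1 0.005 -0.005 0.15 0 0 0; 1 0 0 0.25 0 0 0; 1 0 0 0.25 0 0 0; 1 0 0 0.25 0 0 0; 1 0 0 0.25 0 0 0; 1 0 0 0.15 0 0 0; 1 0 0 0.06 0 0 0; 1 0 0 0 0 0 0; 1 0 0 0 0 0 0"

```text
t: 11.13
eef_pos: [0.5971, 0.1292, 0.1277]
tool_rot: [-0.0, 0.984, 0.177, 0.001]
contact_force: [-0.3, 0.1, -3.2]
gripper_width: 0.528
```

Run:
```python
from look import *
p,o=look("wrist","w7"); T=T_tool(o); print(o["t"],o["eef_pos"],np.degrees(np.arctan2(T[1,0],T[0,0])),o["contact_force"],o["gripper_width"])
a=p["image"][100:250,240:400,::-1]; cv2.imwrite("pics/w7c.png",cv2.resize(a,None,fx=4,fy=4,interpolation=cv2.INTER_CUBIC))
p,_=look("side","s7"); a=p["image"][120:230,220:350,::-1]; cv2.imwrite("pics/s7c.png",cv2.resize(a,None,fx=5,fy=5,interpolation=cv2.INTER_CUBIC))
p,_=look("scene","c7"); a=p["image"][220:330,330:460,::-1]; cv2.imwrite("pics/c7c.png",cv2.resize(a,None,fx=5,fy=5,interpolation=cv2.INTER_CUBIC))
```

```text
11.1333 [0.59710958 0.1292163  0.12773026] 20.416078055023085 [-0.34243199  0.06270945 -3.17278435] 0.5276456755563973
```

View pics/w7c.png

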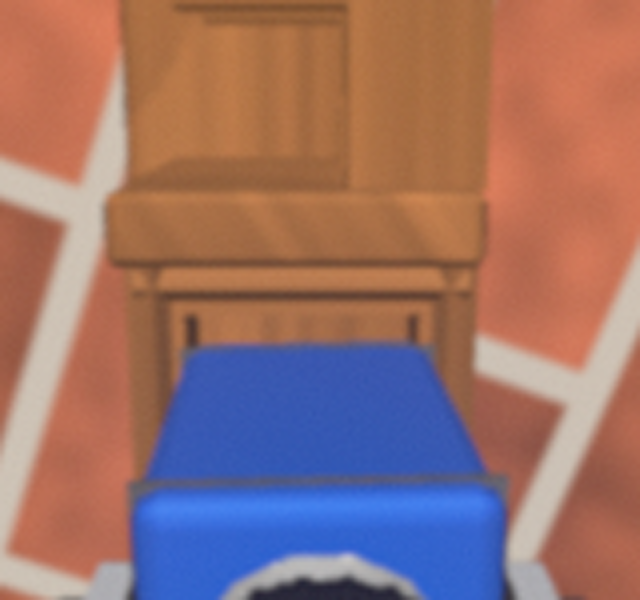

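View pics/s7c.png

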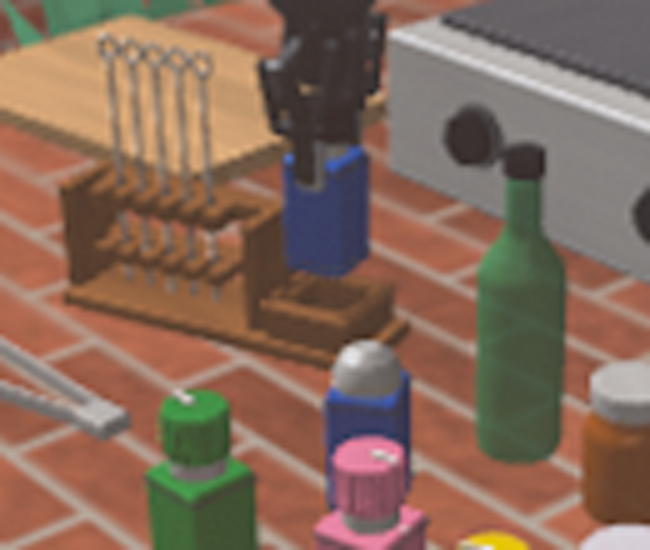

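View pics/c7c.png

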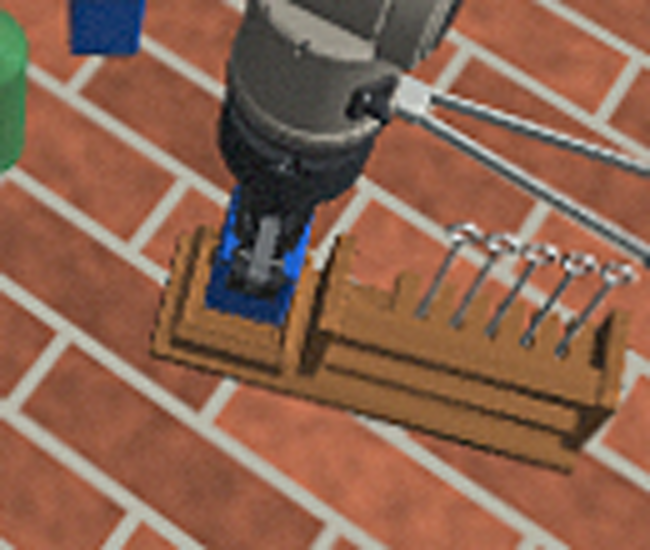

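Call:
apply_moves --moves "1 -0.012 0 0.06 0 0 0; 1 0 0 0.06 0 0 0; 1 0 0 0.05 0 0 0; 1 0 0 0.05 0 0 0; 1 0 0 0 0 0 0"

```text
t: 11.7
eef_pos: [0.5956, 0.127, 0.1006]
tool_rot: [0.001, 0.984, 0.176, 0.0]
contact_force: [1.1, -2.0, -2.1]
gripper_width: 0.53
```

Run:
```python
from look import *
p,o=look("wrist","w8"); T=T_tool(o); print(o["t"],o["eef_pos"],o["contact_force"],o["torque"],o["gripper_width"])
a=p["image"][100:250,240:400,::-1]; cv2.imwrite("pics/w8c.png",cv2.resize(a,None,fx=4,fy=4,interpolation=cv2.INTER_CUBIC))
```

```text
11.7 [0.59556834 0.12699006 0.1005674 ] [ 1.14247123 -1.96766597 -2.07182103] [-0.6392972  -0.29147276 -0.03525376] 0.5304290151120769
```

View pics/w8c.png

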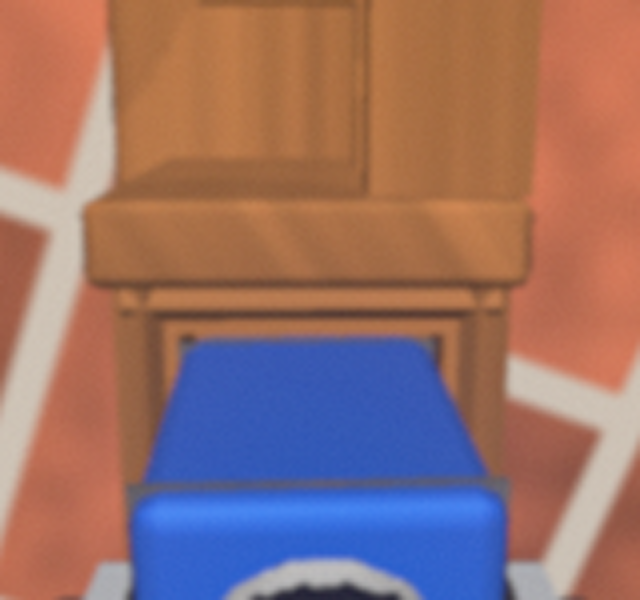

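Call:
apply_moves --moves "1 0 0.008 0.04 0 0 0; 1 0 0 0.04 0 0 0; 1 0 0 0.04 0 0 0; 1 0 0 0.03 0 0 0; 1 0 0 0 0 0 0"

```text
t: 12.17
eef_pos: [0.5951, 0.1275, 0.0812]
tool_rot: [0.0, 0.984, 0.177, -0.0]
contact_force: [2.5, -3.8, -4.9]
gripper_width: 0.525
```

Call:
apply_moves --moves "1 0 0.006 0.02 0 0 0; 1 0 0 0.02 0 0 0; 1 0 0 0 0 0 0"

```text
t: 12.42
eef_pos: [0.5955, 0.1277, 0.0778]
tool_rot: [-0.0, 0.984, 0.177, -0.0]
contact_force: [-0.8, -3.0, 0.3]
gripper_width: 0.526
```

Call:
apply_moves --moves "1 0 0 0.02 0 0 0; 1 0 0 0.02 0 0 0; 1 0 0 0 0 0 0"

```text
t: 12.67
eef_pos: [0.5955, 0.1277, 0.0774]
tool_rot: [-0.001, 0.984, 0.177, -0.0]
contact_force: [-14.4, -4.7, 41.2]
gripper_width: 0.529
```

Call:
apply_moves --moves "1 0 0 -0.03 0 0 0; 1 0 0 0 0 0 0"

```text
t: 12.83
eef_pos: [0.5959, 0.1276, 0.0777]
tool_rot: [-0.0, 0.984, 0.177, 0.001]
contact_force: [-4.6, -2.9, 14.8]
gripper_width: 0.527
```

Call:
apply_moves --moves "-0.3 0 0 0 0 0 0; -1 0 0 0 0 0 0; -1 0 0 0 0 0 0; -1 0 0 0 0 0 0; -1 0 0 0 0 0 0; -1 0 0 -0.1 0 0 0; -1 0 0 -0.2 0 0 0; -1 0 0 -0.2 0 0 0; -1 0 0 -0.2 0 0 0; -1 0 0 -0.2 0 0 0; -1 0 0 -0.1 0 0 0; -1 0 0 0 0 0 0"

```text
t: 13.83
eef_pos: [0.5976, 0.1276, 0.2001]
tool_rot: [-0.001, 0.984, 0.177, 0.003]
contact_force: [0.6, 0.1, -0.6]
gripper_width: 0.999
```

Run:
```python
from look import *
p,o=look("wrist","w9"); T=T_tool(o); print(o["t"],o["eef_pos"],np.degrees(np.arctan2(T[1,0],T[0,0])),o["contact_force"],o["torque"],o["gripper_width"])
a=p["image"][120:270,240:400,::-1]; cv2.imwrite("pics/w9c.png",cv2.resize(a,None,fx=4,fy=4,interpolation=cv2.INTER_CUBIC))
p,_=look("side","s9"); a=p["image"][120:230,220:350,::-1]; cv2.imwrite("pics/s9c.png",cv2.resize(a,None,fx=5,fy=5,interpolation=cv2.INTER_CUBIC))
```

```text
13.8333 [0.59757277 0.12763342 0.20010919] 20.40668055470627 [ 0.61878247  0.14565091 -0.5957375 ] [ 0.03090972 -0.01555225 -0.00100191] 0.9988784861031691
```

View pics/w9c.png

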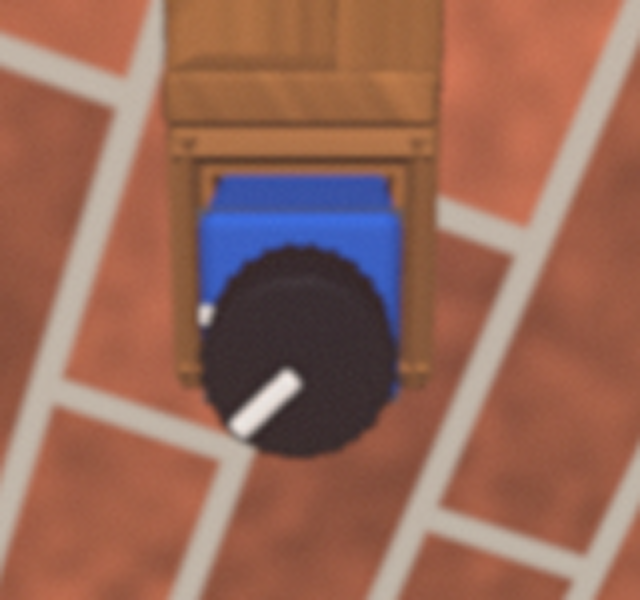

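View pics/s9c.png

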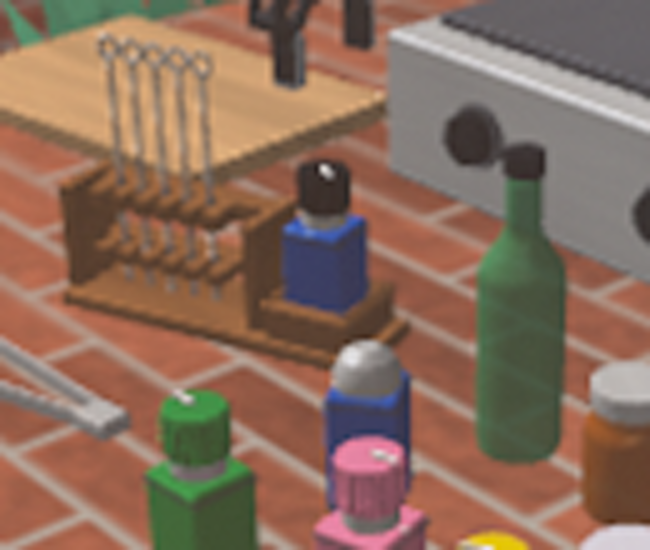

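Run:
```python
from look import *
p,o=pickle.load(open("w9.pkl","rb"))
cr=lambda u,v:(240+(u-1.5)/4,120+(v-1.5)/4)
c=onz(p,cr(299,363),.138,o); print("dial c",c)
a=onz(p,cr(294,377),.139,o);b=onz(p,cr(239,431),.139,o);d=b-a;print(a,b,np.linalg.norm(d),"ptr",np.degrees(np.arctan2(d[1],d[0]))%360)
print("shoulder corners",onz(p,cr(200,211),.095,o),onz(p,cr(400,211),.095,o),onz(p,cr(206,314),.096,o))
x,y=.5940,.1285; th=np.radians(20.4)
big=cv2.imread("pics/w9c.png")
S=np.array([(-23,-23),(23,-23),(23,23),(-23,23)])/1000; t=np.linspace(0,6.28,40)
for P,z in((S,.095),(np.c_[.0192*np.cos(t),.0192*np.sin(t)],.138)):
    W=np.c_[x+np.cos(th)*P[:,0]-np.sin(th)*P[:,1],y+np.sin(th)*P[:,0]+np.cos(th)*P[:,1],np.full(len(P),z)]
    q=(proj(p,W,o)-[240,120])*4+1.5; cv2.polylines(big,[np.round(q).astype(int).reshape(-1,1,2)],True,(0,255,255),1)
cv2.imwrite("pics/w9f.png",big)
```

```text
dial c [0.59239193 0.13173221 0.138     ]
[0.5923677 0.1290715 0.139    ] [0.58618412 0.11498242 0.139     ] 0.015386318077389053 ptr 246.30371402687013
shoulder corners [0.5638065  0.14404378 0.095     ] [0.60550602 0.15960211 0.095     ] [0.5727617 0.1222933 0.096    ]
```

View pics/w9f.png

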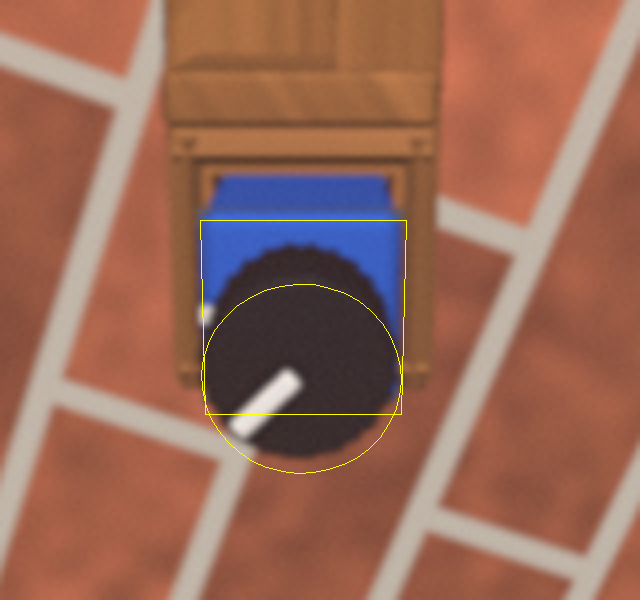

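Call:
apply_moves --moves "-1 -0.026 -0.033 0.05 0 0 0; -1 0 0 0.1 0 0 -1; -1 0 0 0.1 0 0 -1; -1 0 0 0.1 0 0 -1; -1 0 0 0.1 0 0 -0.65; -1 0 0 0.1 0 0 0; -1 0 0 0 0 0 0; -1 0 0 0 0 0 0"

```text
t: 14.6
eef_pos: [0.5901, 0.1297, 0.1289]
tool_rot: [0.0, 0.954, 0.3, -0.002]
contact_force: [-0.0, -0.3, 0.2]
gripper_width: 0.999
```

Run:
```python
from look import *
p,o=look("wrist","w10"); T=T_tool(o); print(o["t"],o["eef_pos"],np.degrees(np.arctan2(T[1,0],T[0,0])),o["contact_force"],o["q"])
```

```text
14.6 [0.5901349  0.12968522 0.12886263] 34.93807079408372 [-0.00586291 -0.31264543  0.2394124 ] [-0.55130977  0.4899856   0.30767692  1.83578136 -0.19090149  0.84793088
  0.45945858]
```

View pics/w10.png

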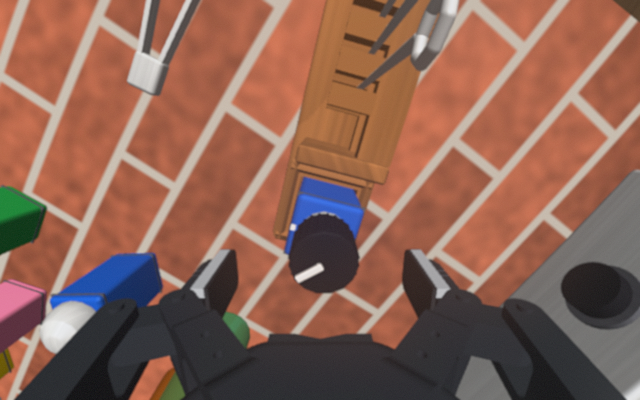

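Run:
```python
from look import *
p,o=pickle.load(open("w10.pkl","rb"))
a=p["image"][170:310,260:400,::-1]; big=cv2.resize(a,None,fx=4,fy=4,interpolation=cv2.INTER_CUBIC)
t=np.linspace(0,6.28,60)
for (x,y),c in(((.5933,.1302),(0,255,255)),((.5945,.1290),(0,255,0))):
    W=np.c_[x+.019*np.cos(t),y+.019*np.sin(t),np.full(60,.138)]
    q=(proj(p,W,o)-[260,170])*4+1.5; cv2.polylines(big,[np.round(q).astype(int).reshape(-1,1,2)],True,c,1)
cv2.imwrite("pics/w10f.png",big)
```

```text
(no output)
```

View pics/w10f.png

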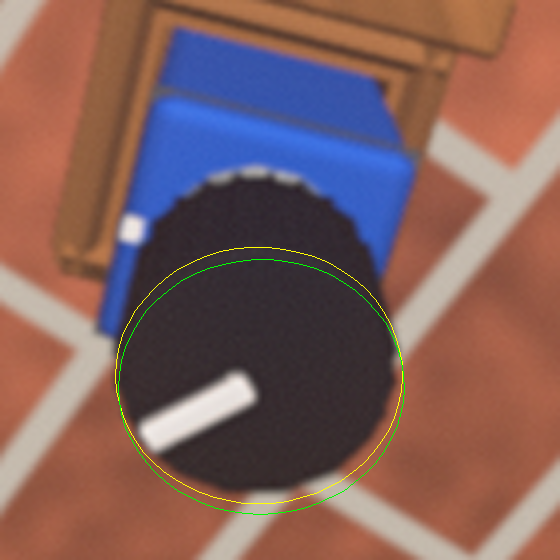

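Call:
apply_moves --moves "-1 0.019 0 0.1 0 0 0; -1 0 0 0.08 0 0 0; -1 0 0 0.04 0 0 0; -1 0 0 0 0 0 0" --force 35

```text
t: 14.98
eef_pos: [0.5921, 0.1311, 0.1024]
tool_rot: [0.0, 0.954, 0.301, -0.001]
contact_force: [-0.6, -0.3, -0.1]
gripper_width: 0.998
```

Call:
apply_moves --moves "1 0 0 0 0 0 0; 1 0 0 0 0 0 0; 1 0 0 0 0 0 0; 1 0 0 0 0 0 0; 1 0 0 0 0 0 0; 1 0 0 0 0 0 0; 1 0 0 0 0 0 0; 1 0 0 0 0 0 0" --force 35

```text
t: 15.65
eef_pos: [0.5933, 0.1311, 0.1046]
tool_rot: [-0.0, 0.954, 0.301, 0.0]
contact_force: [-1.4, -0.8, 5.3]
gripper_width: 0.434
```

```bash
cat > st.py <<'E'
from look import *
o=bot.get_obs(); T=T_tool(o); print(o["t"],o["eef_pos"].round(4),"yaw",np.degrees(np.arctan2(T[1,0],T[0,0])).round(2),o["contact_force"].round(1),o["torque"].round(3),o["gripper_width"].round(3),o["q"][6].round(2))
E
python3 st.py
```

```text
Traceback (most recent call last):
  File "st.py", line 2, in <module>
    o=bot.get_obs(); T=T_tool(o); print(o["t"],o["eef_pos"].round(4),"yaw",np.degrees(np.arctan2(T[1,0],T[0,0])).round(2),o["contact_force"].round(1),o["torque"].round(3),o["gripper_width"].round(3),o["q"][6].round(2))
                                                                                                                                                                           ^^^^^^^^^^^^^^^^^^^^^^^^
AttributeError: 'float' object has no attribute 'round'
```

```bash
sed -i 's/o\["gripper_width"\].round(3),o\["q"\]\[6\].round(2)/o["gripper_width"],o["q"][6]/' st.py; python3 st.py
```

```text
15.65 [0.5933 0.1311 0.1046] yaw 35.01 [-1.4 -0.8  5.3] [-0.198  0.505 -0.022] 0.4342889237210343 0.4712879949278953
```

Call:
apply_moves --moves "1 0 0 0 0 0 0.5; 1 0 0 0 0 0 1; 1 0 0 0 0 0 1; 1 0 0 0 0 0 1; 1 0 0 0 0 0 1; 1 0 0 0 0 0 1; 1 0 0 0 0 0 1; 1 0 0 0 0 0 1; 1 0 0 0 0 0 0.5; 1 0 0 0 0 0 0"

```text
t: 16.48
eef_pos: [0.5937, 0.1311, 0.1046]
tool_rot: [0.0, 1.0, 0.026, 0.001]
contact_force: [-1.3, -0.9, 4.1]
gripper_width: 0.435
```

```bash
python3 st.py
```

```text
16.4833 [0.5937 0.1311 0.1046] yaw 2.94 [-1.3 -0.9  4.1] [-0.215  0.149  0.   ] 0.4348014549978833 0.005388317299262418
```

Turned 32°; now slowly to the stop.

Call:
apply_moves --moves "1 0 0 0 0 0 0.5; 1 0 0 0 0 0 0.5; 1 0 0 0 0 0 0.5; 1 0 0 0 0 0 0.5; 1 0 0 0 0 0 0"

```text
t: 16.9
eef_pos: [0.5937, 0.1311, 0.1045]
tool_rot: [-0.0, 0.999, -0.044, 0.001]
contact_force: [-0.5, -1.3, 3.8]
gripper_width: 0.436
```

```bash
python3 st.py
```

```text
16.9 [0.5937 0.1311 0.1045] yaw -5.03 [-0.5 -1.3  3.8] [-0.258  0.035 -0.057] 0.4361443016594761 -0.10932390651501654
```

Call:
apply_moves --moves "1 0 0 0 0 0 0.5; 1 0 0 0 0 0 0.5; 1 0 0 0 0 0 0"

```text
t: 17.15
eef_pos: [0.5938, 0.1311, 0.1045]
tool_rot: [-0.0, 0.997, -0.078, 0.001]
contact_force: [-0.9, -0.6, 5.6]
gripper_width: 0.439
```

```bash
python3 st.py
```

```text
17.15 [0.5938 0.1311 0.1045] yaw -9.0 [-0.9 -0.6  5.6] [-0.359  0.034 -0.04 ] 0.4390394626630494 -0.1663403090171898
```

Call:
apply_moves --moves "1 0 0 0 0 0 0.5; 1 0 0 0 0 0 0.5; 1 0 0 0 0 0 0"

```text
t: 17.4
eef_pos: [0.5939, 0.1301, 0.1045]
tool_rot: [0.001, 0.994, -0.113, 0.001]
contact_force: [-0.4, -4.2, 4.7]
gripper_width: 0.437
```

```bash
python3 st.py
```

```text
17.4 [0.5939 0.1301 0.1045] yaw -12.97 [-0.4 -4.2  4.7] [-0.863 -0.025  0.304] 0.43726141804663676 -0.2230375700043155
```

Call:
apply_moves --moves "1 0 0 0 0 0 0.5; 1 0 0 0 0 0 0"

```text
t: 17.57
eef_pos: [0.5941, 0.1302, 0.1046]
tool_rot: [0.0, 0.992, -0.13, 0.001]
contact_force: [1.3, -3.6, 4.2]
gripper_width: 0.435
```

```bash
python3 st.py
python3 - <<'E'
from look import *
p,o=look("wrist","w11");a=p["image"][170:320,220:420,::-1]; cv2.imwrite("pics/w11c.png",cv2.resize(a,None,fx=4,fy=4,interpolation=cv2.INTER_CUBIC))
E
```

```text
17.5667 [0.5941 0.1302 0.1046] yaw -14.95 [ 1.3 -3.6  4.2] [-0.806 -0.191  0.33 ] 0.4347813808232689 -0.2513806516605404
```

View pics/w11c.png

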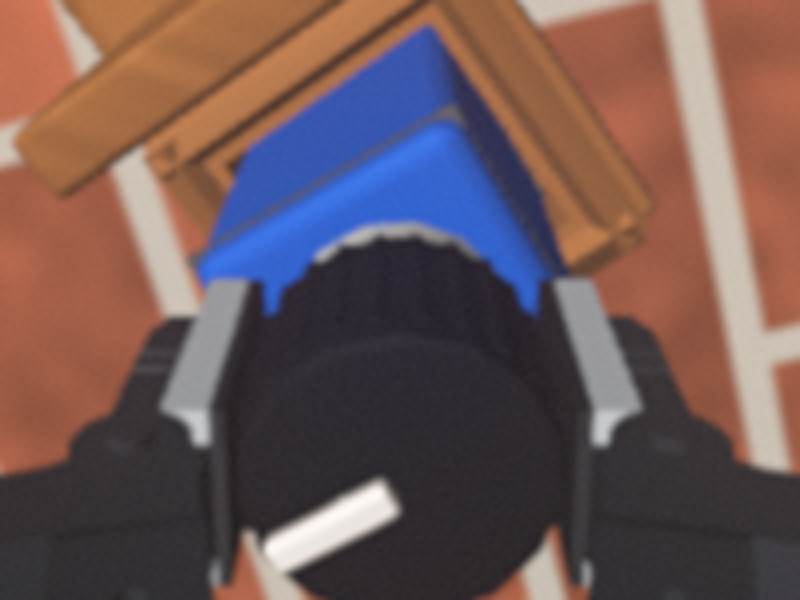

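Call:
apply_moves --moves "1 0 0 0 0 0 -0.5; 1 0 0 0 0 0 -0.5; 1 0 0 0 0 0 -1; 1 0 0 0 0 0 -1; 1 0 0 0 0 0 -1; 1 0 0 0 0 0 -1; 1 0 0 0 0 0 -1; 1 0 0 0 0 0 -1; 1 0 0 0 0 0 -1; 1 0 0 0 0 0 -1; 1 0 0 0 0 0 -1; 1 0 0 0 0 0 0"

```text
t: 18.62
eef_pos: [0.5936, 0.131, 0.1046]
tool_rot: [-0.0, 0.976, 0.218, 0.0]
contact_force: [-1.7, -0.7, 5.2]
gripper_width: 0.433
```

```bash
python3 st.py
```

```text
18.6167 [0.5936 0.131  0.1046] yaw 25.23 [-1.7 -0.7  5.2] [-0.247  0.085  0.075] 0.43272784514598134 0.32860919344352685
```

Call:
apply_moves --moves "1 0 0 0 0 0 -1; 1 0 0 0 0 0 -1; 1 0 0 0 0 0 -1; 1 0 0 0 0 0 -1; 1 0 0 0 0 0 -1; 1 0 0 0 0 0 -1; 1 0 0 0 0 0 -1; 1 0 0 0 0 0 -1; 1 0 0 0 0 0 -1; 1 0 0 0 0 0 -1; 1 0 0 0 0 0 -1; 1 0 0 0 0 0 0"

```text
t: 19.62
eef_pos: [0.5932, 0.1307, 0.1046]
tool_rot: [0.0, 0.823, 0.568, -0.0]
contact_force: [-2.5, -2.3, 8.3]
gripper_width: 0.437
```

```bash
python3 st.py
python3 - <<'E'
from look import *
p,o=look("wrist","w12");a=p["image"][170:320,220:420,::-1]; cv2.imwrite("pics/w12c.png",cv2.resize(a,None,fx=4,fy=4,interpolation=cv2.INTER_CUBIC))
E
```

```text
19.6167 [0.5932 0.1307 0.1046] yaw 69.16 [-2.5 -2.3  8.3] [-0.574  0.411  0.06 ] 0.43705667562103606 0.9730235992873759
```

View pics/w12c.png

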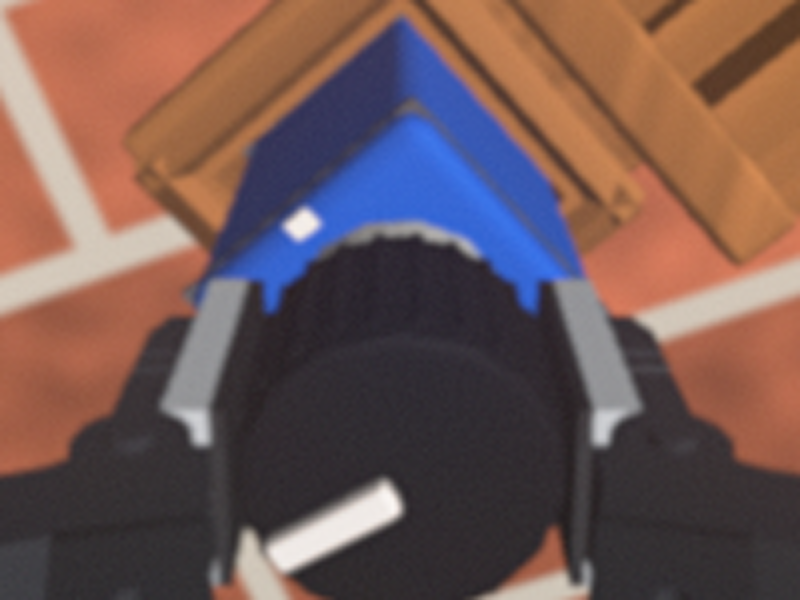

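Call:
apply_moves --moves "1 0 0 0 0 0 -0.6; 1 0 0 0 0 0 0; -1 0 0 0 0 0 0; -1 0 0 0 0 0 0; -1 0 0 0 0 0 0; -1 0 0 0 0 0 0; -1 0 0 0 0 0 0; -1 0 0 -0.2 0 0 0; -1 0 0 -0.2 0 0 0; -1 0 0 -0.2 0 0 0; -1 0 0 -0.2 0 0 0; -1 0 0 0 0 0 0"

```text
t: 20.67
eef_pos: [0.596, 0.132, 0.2051]
tool_rot: [0.001, 0.812, 0.584, 0.004]
contact_force: [1.1, -0.2, 0.1]
gripper_width: 0.997
```

```bash
python3 st.py
python3 - <<'E'
from look import *
p,o=look("wrist","w13");a=p["image"][120:270,240:400,::-1]; cv2.imwrite("pics/w13c.png",cv2.resize(a,None,fx=4,fy=4,interpolation=cv2.INTER_CUBIC))
E
```

```text
20.6667 [0.596  0.132  0.2051] yaw 71.4 [ 1.1 -0.2  0.1] [-0.023 -0.051  0.006] 0.9969996946829601 0.98903782481784
```

View pics/w13c.png

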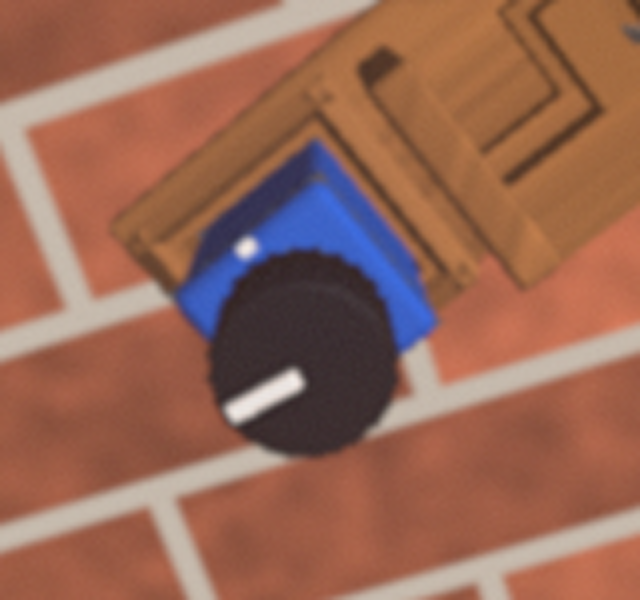

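Run:
```python
from look import *
p,o=pickle.load(open("w13.pkl","rb"))
cr=lambda u,v:(240+(u-1.5)/4,120+(v-1.5)/4)
ang=lambda a,b:np.degrees(np.arctan2(b[1]-a[1],b[0]-a[0]))%360
f=lambda u,v,z:onz(p,cr(u,v),z,o)
print("ptr",ang(f(301,378,.139),f(228,414,.139)))
l=ang(f(178,297,.095),f(318,178,.095)); r=ang(f(318,178,.095),f(438,325,.095)); print("left edge",l,"normal",l+90,"right edge+180-> +x",(r+180)%360)
print("index-dial axis", ang((.593,.1305),f(247,247,.097)))
print("dial centre",f(306,362,.138))
```

```text
ptr 278.9569334364438
left edge 111.94803301251191 normal 201.94803301251193 right edge+180-> +x 200.60906859304993
index-dial axis 202.96657635130958
dial centre [0.59208709 0.1312532  0.138     ]
```

Call:
apply_moves --moves "-1 0 0 -0.25 0 0 0; -1 0 0 -0.3 0 0 0; -1 0 0 -0.3 0 0 0; -1 0 0 0 0 0 0; -1 0 0 0 0 0 0"

```text
t: 21.13
eef_pos: [0.5941, 0.1315, 0.3034]
tool_rot: [0.0, 0.812, 0.584, 0.002]
contact_force: [-0.1, -0.6, 0.4]
gripper_width: 1.0
```

Run:
```python
from look import *
th=np.radians(20.4)
for n,z0,(x0,y0,w,h) in (("side",.012,(220,120,130,110)),("scene",.012,(310,210,150,110))):
    p,o=look(n,"f_"+n); f=5
    big=cv2.resize(p["image"][y0:y0+h,x0:x0+w,::-1],None,fx=f,fy=f,interpolation=cv2.INTER_CUBIC)
    S=np.array([(-23,-23),(23,-23),(23,23),(-23,23)])/1000; t=np.linspace(0,6.28,40)
    for P,z,c in((S,.097,(0,255,255)),(np.c_[.019*np.cos(t),.019*np.sin(t)],.138,(0,255,255)),(S*34.5/23,.042,(0,255,0))):
        x,y=.5935,.1295
        W=np.c_[x+np.cos(th)*P[:,0]-np.sin(th)*P[:,1],y+np.sin(th)*P[:,0]+np.cos(th)*P[:,1],np.full(len(P),z)]
        q=(proj(p,W)-[x0,y0])*f+2; cv2.polylines(big,[np.round(q).astype(int).reshape(-1,1,2)],True,c,1)
    cv2.imwrite(f"pics/fin_{n}.png",big)
```

```text
(no output)
```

View pics/fin_side.png

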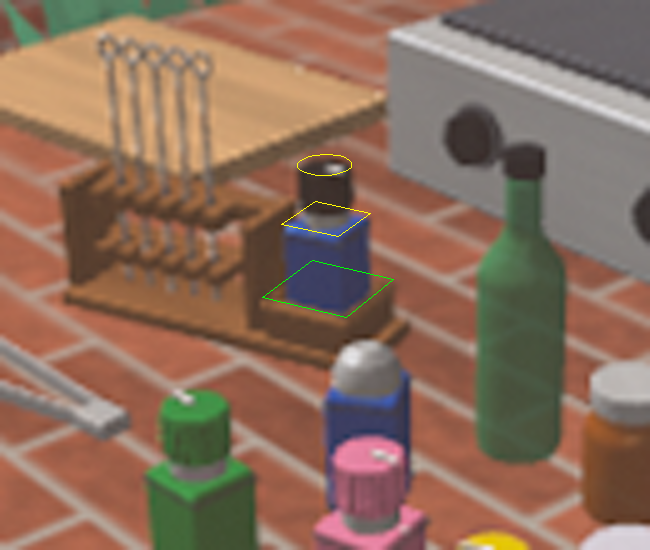

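View pics/fin_scene.png

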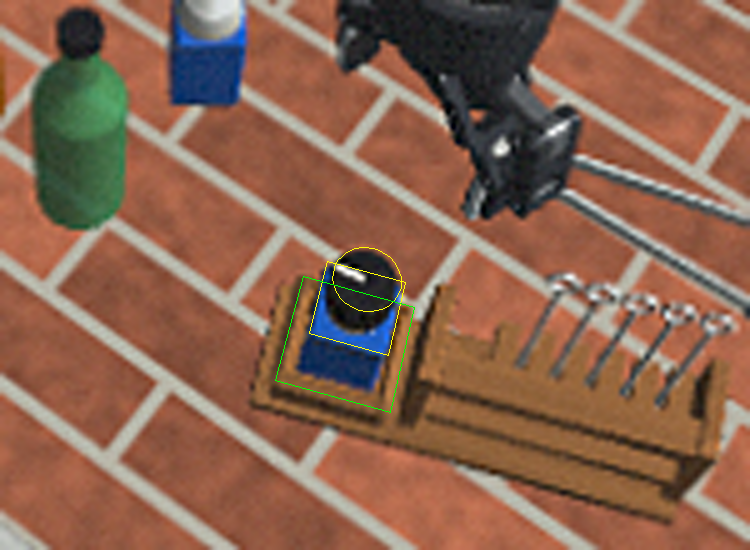

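View pics/f_scene.png

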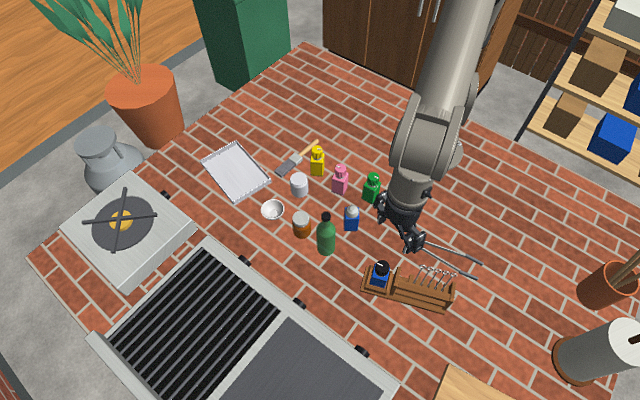

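```bash
python3 -c "
from station import bot
print(bot.hand_in())"
```

```text
the job is handed in; nothing more can be done
None
```

I stood the blue grinder in the rack's square well and wound its dial clockwise to the closed stop. I then turned it back four clicks, let go, backed the arm off and handed the job in at about 21 s of the 67 s.

- **Seating:** I pushed the grinder down until it bore on the well floor. The wrist force peaked at 41 N there, with the fingers holding the body; the limit for the wrist is 120 N. In the final scene and side pictures its height matches a fully seated grinder, drawn over the image. The overlay was off sideways by a couple of millimetres, in line with the camera calibration.
- **Closed stop:** The torque rose to 0.30–0.33 N m and levelled off, with the grip slipping about 2 degrees. The pointer lined up with the index mark to within a few degrees.
- **Four clicks:** After release, the wrist picture put the pointer about 77 degrees anticlockwise of the index. The nearest click is 80 degrees, the fourth.
- **Everything else:** Nothing else looks moved in the last scene picture, and the last force reading in the air was below 1 N.

None of the checks failed. The 2–3 degree gap between the measured pointer angle and 80 degrees is within what the camera can measure.

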